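Lock the stop screws of the forming press

TASK

The stop screws on the press's green stop rail are set; lock every one whose brass jam nut is still backed off. For each, put the double-armed key on the screw's square so that it cannot turn (an arm fetches up against the upright leg of the rail) and run the nut down clockwise until it is hard home on its block, without letting the screw turn along with it; leave the stop with the red paint mark, which is locked already, as it is. When all are locked, lay the key flat back in its wooden tray.

Things in the scene. Friction and masses are not known exactly. Their poses are not given: they have to be found in the camera images.
- rail: stop rail: fixed green steel angle on the bench, 540 mm long (its y), 12 mm thick, with a T-slot along it. Origin: underside, on the line of the screws (axes at x = 0). Flat leg: top at z = 12, from x = -82 to +68 mm; slot lips up to z = 28. Upright leg along the edge nearest the robot, 100 mm high, its face towards the screws at x = -70 mm
- tray: shallow fixed wooden tool tray, outside 330 (its x) x 170 (its y) x 20 mm high, walls and floor 6 mm thick. Origin: centre of its underside; inner floor at z = 6 mm
- key: loose holding key like a tap wrench, 0.3 kg, same both ways up. Origin: centre of the hub's underside. Hub 14 mm high, square through hole 21.5 mm wide with sides along x and y, 34.5 mm wide over its flat y sides (pinch it there), largest radius 20.5. Two 12 mm round arms with red sleeves along +x and -x at z = 7 mm, ends 125 mm from the centre
- mug: white mug, 82 mm wide, 95 mm high, a bystander
- file_rack: dark wooden block 70 x 190 x 40 mm with needle files standing in it to 170 mm height, a bystander
- reel_stand: small wooden stand with two arched sides and a reel, 90 x 120 x 115 mm, a bystander
- stop_a: stop block (may be absent), its foot held in the rail's T-slot, 50 x 50 x 40 mm, origin: centre of its underside, 12 mm over the bench. The nut seats on its top (z = 40). Its upright 30 mm screw has a shoulder at z = 70, above it a square 19 mm across flats, 16 mm high, then a 5 mm cone. Brass hexagon jam nut: 46 mm across flats, 53 over corners, 18 mm high
- screw_a_seat (a point): centre of the shoulder of stop_a's screw, where the key's hub underside sits; x, y axes square to the flats, z up. Key arms along x clear the rail; a further 0.1 to 0.35 rad clockwise (from above) brings the -y side arm's end to rest against the upright leg. Arms along y would strike the upright leg
- screw_a (a joint): angle (rad) of stop_a's screw, growing clockwise from above; start -0.08 to 0.08 is its setting. Turns easily (0.1 N m)
- nut_a_mid (a point): middle of the jam nut of stop_a, 9 mm over its underside; its x axis is square to a pair of flats (so are the directions 60 and 120 degrees from x)
- nut_a (a joint): turn (rad) of stop_a's jam nut on its screw, growing clockwise from above as it goes down 3.5 mm a turn; starts 0.8 to 3.2; 6.0: hard home on the block. It runs stiffly (0.3 N m): if the screw is not held, it turns along with the nut and the nut does not go down
- stop_b: stop block (may be absent), its foot held in the rail's T-slot, 50 x 50 x 40 mm, origin: centre of its underside, 12 mm over the bench. The nut seats on its top (z = 40). Its upright 30 mm screw has a shoulder at z = 70, above it a square 19 mm across flats, 16 mm high, then a 5 mm cone. Brass hexagon jam nut: 46 mm across flats, 53 over corners, 18 mm high
- screw_b_seat (a point): centre of the shoulder of stop_b's screw, where the key's hub underside sits; x, y axes square to the flats, z up. Key arms along x clear the rail; a further 0.1 to 0.35 rad clockwise (from above) brings the -y side arm's end to rest against the upright leg. Arms along y would strike the upright leg
- screw_b (a joint): angle (rad) of stop_b's screw, growing clockwise from above; start -0.08 to 0.08 is its setting. Turns easily (0.1 N m)
- nut_b_mid (a point): middle of the jam nut of stop_b, 9 mm over its underside; its x axis is square to a pair of flats (so are the directions 60 and 120 degrees from x)
- nut_b (a joint): turn (rad) of stop_b's jam nut on its screw, growing clockwise from above as it goes down 3.5 mm a turn; starts 0.8 to 3.2; 6.0: hard home on the block. It runs stiffly (0.3 N m): if the screw is not held, it turns along with the nut and the nut does not go down
- stop_c: stop block (may be absent), its foot held in the rail's T-slot, 50 x 50 x 40 mm, origin: centre of its underside, 12 mm over the bench. The nut seats on its top (z = 40). Its upright 30 mm screw has a shoulder at z = 70, above it a square 19 mm across flats, 16 mm high, then a 5 mm cone. Brass hexagon jam nut: 46 mm across flats, 53 over corners, 18 mm high
- screw_c_seat (a point): centre of the shoulder of stop_c's screw, where the key's hub underside sits; x, y axes square to the flats, z up. Key arms along x clear the rail; a further 0.1 to 0.35 rad clockwise (from above) brings the -y side arm's end to rest against the upright leg. Arms along y would strike the upright leg
- screw_c (a joint): angle (rad) of stop_c's screw, growing clockwise from above; start -0.08 to 0.08 is its setting. Turns easily (0.1 N m)
- nut_c_mid (a point): middle of the jam nut of stop_c, 9 mm over its underside; its x axis is square to a pair of flats (so are the directions 60 and 120 degrees from x)
- nut_c (a joint): turn (rad) of stop_c's jam nut on its screw, growing clockwise from above as it goes down 3.5 mm a turn; starts 0.8 to 3.2; 6.0: hard home on the block. It runs stiffly (0.3 N m): if the screw is not held, it turns along with the nut and the nut does not go down
- stop_d: stop block like the others, always there, whose jam nut is already locked: its nut sits down on the block with a dab of red paint across nut and block
- screw_d (a joint): angle (rad) of the screw in stop_d, locked (3 N m)
- nut_d (a joint): turn (rad) of the nut of stop_d on its screw, locked: stays near 0
Mind the look-alikes: they are no part of the job. What is shaped like the stop_a but blue is not meant. Leave any purple look-alike of the stop_c alone.

How it is judged:
At the end, for the whole second after the job is handed in: every nut that was backed off is home (within 0.12 rad), its screw within -0.4 to 0.6 rad of its setting, the locked stop's screw within 0.2 rad, and the key lies flat and still in the tray, its hub within 35 mm of the middle lengthwise and 60 mm across (value of joint each of nut_a, nut_b, nut_c above 5.88 rad and value of joint screw_a between -0.4 and 0.6 rad and value of joint screw_b between -0.4 and 0.6 rad and value of joint screw_c between -0.4 and 0.6 rad and value of joint screw_d between -0.2 and 0.2 rad and x of key in the frame of tray between -0.035 and 0.035 m and y of key in the frame of tray between -0.06 and 0.06 m and z of key in the frame of tray below 0.025 m and angle between the z axis of key and the z axis of tray, either way round below 0.1 rad and linear speed of key below 0.02 m/s); the robot touches nothing.
It fails at once if the mug is pushed about or tipped (distance of mug from where it was at the start of the episode above 0.04 m or angle between mug's own z axis and vertical above 0.4 rad).
It fails at once if the file rack is pushed about or tipped (distance of file_rack from where it was at the start of the episode above 0.04 m or angle between file_rack's own z axis and vertical above 0.4 rad).
It fails at once if the reel stand is pushed about or tipped (distance of reel_stand from where it was at the start of the episode above 0.04 m or angle between reel_stand's own z axis and vertical above 0.4 rad).
Of stop_a, stop_b, stop_c only 2 to 3 are there at a start; the rules pass over those that are not, and their reading is None.
At some moment in a run one of key may be knocked a few centimetres aside while the robot is not near it.
Once in a run the grip may slacken for a moment while it holds something.
It also fails if it takes over 210 s, if anything falls off the work surface, if the arm or the gripper's body presses on something with over 40 N, if the wrist force passes 120 N, or if a joint passes its speed limit or range.

ROBOT

A 6-joint arm with a two-finger parallel gripper is mounted at the origin on the work surface. World frame = base frame: x ahead of the robot, y to its left, z up, the work surface at z = 0. Lengths are in m, angles in rad, forces in N, time in s.
With the tool pointing down it reaches from about 0.3 to 0.875 m from the base axis. Payload 6.4 kg.
Tool frame: the origin (TCP) lies midway between the tips of the shut fingers; the grasp point (between the pads) lies ctrl.grip_point_offset behind it (ctrl.grip_point_offset is the distance from the TCP to the grasp point, in m); z points along the fingers, y is the direction in which the jaws open and shut (so a half turn about z gives the same grasp; the last joint's range is limited). The gripper opens to 85 mm and grips with 20 to 120 N. Pads are 22 mm wide; open, the fingers measure 114 mm over their backs; the gripper's body (76 mm by 85 mm) begins 54 mm behind the grasp point. The pads swing forward as they close: fully open they stand 13 mm farther back than shut.
Start: joints at [-1.443, 0.181, 1.607, -0, 1.354, -0.206], TCP at [0.188, -0.543, 0.231] pointing down, gripper open.
Joint ranges: [-2.99, 2.99], [-0.89, 2.07], [0.3, 2.58], [-1.14, 4.28], [0, 2.63], [-3.12, 3.12]. Speed limits (rad/s): [2.57, 2.57, 3.01, 3.14, 3.14, 3.14].

INTERFACE

Orientations are given as a unit quaternion [w, x, y, z].
In Python, from bench import ctrl, viewer gives the robot as it stands.
- The arm moves only by the shell command python3 -m handwheel 'ROWS' [OPENING]. ROWS is JSON, a list of rows, each an object with "travel": the shift along the tool's x, y, z as a fraction of full scale, a list of three; "dr": the turn, a rotation vector about the tool's x, y, z as a fraction of full scale, a list of three. A call has 1 to 20 rows; each row shifts and turns the pose as measured when the row begins, along the tool's axes as they then stand; what a row does not reach is not made up. Full scale, the value 1, is 150 mm for a shift and 30 degrees for a turn. A row lasts 1/12 s, in which the tool goes at most 41.7 mm and 7.16 degrees, less where a joint would pass 70% of its speed; a pose out of reach is approached as far as the arm can. A call with a number of a shift or a turn outside -1 to 1 is refused whole. A call with a gripper value outside its range is refused whole. OPENING is the opening, from -1 (shut) to 1 (fully open), set as the call begins (- or left out, the last holds). The fingers move at their own pace and stop on an object; the grip force is fixed at half the most. Time passes only in rows, so rows that do not move let the fingers close. It gives the time, the measured TCP pose, the force and the opening at its end, in the units of the state.
- ctrl.get_obs(): the state, without advancing time (a new reading comes with each control period).
- viewer.camera(name): name is "scene" or "top" or "wrist"; returns the picture (420x560x3 uint8, red, green, blue); there is no depth.
- viewer.get_calibration(name): a dict with "camera_matrix" (3x3 intrinsics, pixels), "k1" (the pictures are not rectified: a ray, as slopes to the right and down, at radius r is drawn at 1 + k1 r^2 times it, then the intrinsics apply), "R" (3x3) and "t" (3): a world point X has camera coordinates R X + t. Camera axes: x right, y down, z forward; pixel columns grow to the right and rows downward; lengths in m; the calibration is good to about 2 mm. A picture is of the moment at which its call begins: read the wrist's pose just before it. get_calibration takes no time and is no camera call; for the wrist camera it gives the pose at the moment of the call.
- ctrl.hand_in(): hands the job in, once; it reports no verdict.
The state is a dict: "time_s": time; "q": joint angles; "dq": joint speeds; "joint_efforts": joint torques, N m; "eef_pos": TCP position; "eef_rot": TCP orientation; "wrist_force": force on the tool from outside, world axes, zero at the start; "torque": the same for the moment, N m; "opening": opening from 0.0 (shut) to 1.0 (fully open).
Only numpy, scipy, OpenCV 4.12 (cv2) and the standard library are available. Lean on these libraries where they do the work, as an engineer would, in place of code of your own. Each camera call takes 0.05 s, during which the arm holds its last target. There are 200 camera calls.

## Working session

There is one attempt and no reset: what is moved stays moved. The work goes in short steps, Python scripts to look and compute and a shell command to move; the robot and the scene stay as the last step left them, time stands still between calls to the robot, and variables do not carry over. Pictures are saved under pics/ and viewed, about 12 in all and at most 16, crops included, and the job is handed in when it is done.

```bash
ls; mkdir -p pics
python3 - <<'E'
from bench import ctrl, viewer
import cv2,numpy as np
print(ctrl.get_obs(), ctrl.grip_point_offset)
for n in ["scene","top"]:
    im=viewer.camera(n); cv2.imwrite(f"pics/{n}0.png",im[:,:,::-1])
    c=viewer.get_calibration(n); print(n,c)
E
```

```text
pics
{'time_s': 0.0, 'q': array([-1.44330583e+00,  1.81583097e-01,  1.60798765e+00, -3.82011246e-05,
        1.35381489e+00, -2.06288288e-01]), 'dq': array([-0.00176718,  0.00046052,  0.00035728,  0.00084542, -0.00025471,
        0.00059974]), 'joint_efforts': array([-9.15909072e-05, -4.44868433e+01, -3.51336050e+01, -2.44034854e-04,
        9.01222753e-03,  2.90746004e-05]), 'eef_pos': array([ 0.18831857, -0.54270217,  0.23037035]), 'eef_rot': array([-8.96532563e-04,  9.86105176e-01,  1.66119771e-01,  1.66772051e-05]), 'wrist_force': array([-0.46560381,  0.29960171, -0.63019027]), 'torque': array([-0.0109379 , -0.02150285,  0.03885734]), 'opening': 1.0000366343058016} 0.0187
scene {'camera_matrix': array([[515.20045656,   0.        , 278.12477367],
       [  0.        , 515.20045656, 209.63503478],
       [  0.        ,   0.        ,   1.        ]]), 'k1': -0.1627800642491338, 'R': array([[ 7.25934497e-01,  6.87763506e-01, -6.82512092e-04],
       [ 5.56567682e-01, -5.88039693e-01, -5.86891587e-01],
       [-4.04043959e-01,  4.25664985e-01, -8.09665239e-01]]), 't': array([-0.39346133, -0.27693561,  1.37928467])}
top {'camera_matrix': array([[483.64340202,   0.        , 274.85341191],
       [  0.        , 483.64340202, 210.10220108],
       [  0.        ,   0.        ,   1.        ]]), 'k1': -0.09254952836839082, 'R': array([[-0.07945216, -0.99683344,  0.00323142],
       [-0.97465262,  0.07700332, -0.2100542 ],
       [ 0.20914022, -0.01983877, -0.9776844 ]]), 't': array([0.0140524 , 0.56279047, 0.9385732 ])}
```

View pics/top0.png

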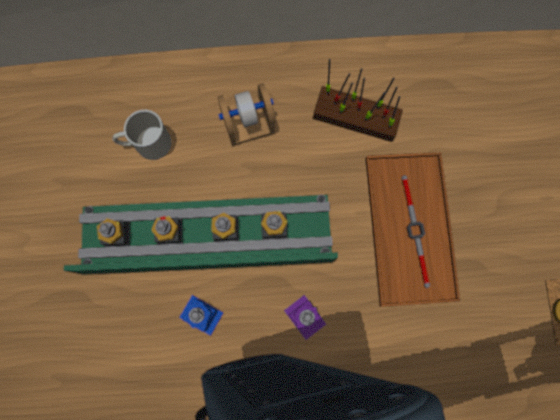

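View pics/scene0.png

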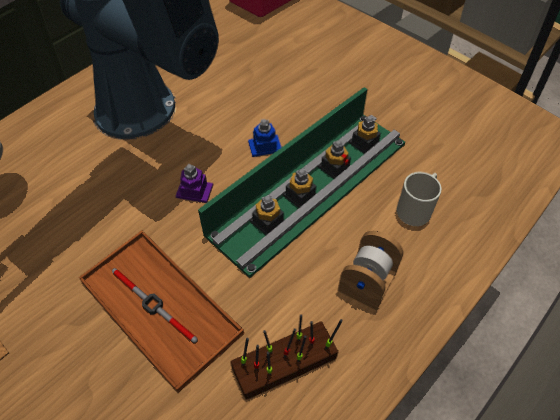

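The rail has four brass stops in the top view, at (110,231), (164,229, the red-marked one), (224,226) and (274,222). The key lies in its tray at (415,230), and the blue and purple look-alikes stand off the rail. Next I'll measure positions.

```bash
cat > h.py <<'E'
import numpy as np, cv2
from bench import ctrl, viewer
from scipy.spatial.transform import Rotation as Ro
def rot(q): return Ro.from_quat([q[1],q[2],q[3],q[0]])
def ray(c,uv):
    "world ray directions for pixels (n,2), origin"
    K=c["camera_matrix"]; D=np.array([c["k1"],0,0,0,0.])
    s=cv2.undistortPoints(np.asarray(uv,float).reshape(-1,1,2),K,D).reshape(-1,2)
    d=np.c_[s,np.ones(len(s))]@c["R"]; return d,-c["R"].T@c["t"]
def onz(c,uv,z):
    d,o=ray(c,uv); return o+d*((z-o[2])/d[:,2])[:,None]
def proj(c,P):
    D=np.array([c["k1"],0,0,0,0.])
    return cv2.projectPoints(np.asarray(P,float).reshape(-1,1,3),cv2.Rodrigues(c["R"])[0],c["t"],c["camera_matrix"],D)[0].reshape(-1,2)
def plan(p,yaw,sym=True):
    "tool-frame shift (units of 150mm) and z turn (units of 30deg) to TCP p, tool-x yaw; tool down"
    o=ctrl.get_obs(); R=rot(o["eef_rot"])
    def tgt(y): return Ro.from_euler("z",y)*Ro.from_euler("x",np.pi)
    dr=(R.inv()*tgt(yaw)).as_rotvec()
    if sym:
        d2=(R.inv()*tgt(yaw+np.pi)).as_rotvec()
        if np.linalg.norm(d2)<np.linalg.norm(dr): dr=d2
    t=R.inv().apply(np.asarray(p)-o["eef_pos"])
    print("travel",np.round(t/.15,4),"dr",np.round(dr/np.radians(30),4), "mm",np.round(t*1e3,1),"deg",np.round(np.degrees(dr),1))
def state():
    o=ctrl.get_obs(); x=rot(o["eef_rot"]).as_matrix()
    print("t %.1f"%o["time_s"],"p",np.round(o["eef_pos"],4),"yaw %.1f"%np.degrees(np.arctan2(x[1,0],x[0,0])),"zax",np.round(x[:,2],3),"F",np.round(o["wrist_force"],1),"T",np.round(o["torque"],2),"op %.3f"%o["opening"],"q6 %.2f"%o["q"][5])
def snap(n,f=None):
    c=viewer.get_calibration(n); im=viewer.camera(n)
    if f: cv2.imwrite("pics/"+f,im[:,:,::-1])
    return c,im,cv2.cvtColor(im,cv2.COLOR_RGB2HSV)
def blobs(m,amin=15):
    n,l,s,c=cv2.connectedComponentsWithStats(m.astype(np.uint8))
    return [(c[i],s[i,4],l==i) for i in range(1,n) if s[i,4]>=amin]
E
python3 - <<'E'
from h import *
from h import snap
for n in ["top","scene"]:
    c,im,h=snap(n)
    H,S,V=h[...,0].astype(int),h[...,1].astype(int),h[...,2].astype(int)
    print(n)
    brass=(H>=15)&(H<=28)&(S>130)&(V>90)
    for b in blobs(brass,40): print(" brass",b[0].round(1),b[1],onz(c,[b[0]],.070)[0].round(4))
    red=((H<5)|(H>175))&(S>200)&(V>90)
    for b in blobs(red,10):
        print(" red",b[0].round(1),b[1],onz(c,[b[0]],.013)[0].round(4))
    g=(H>60)&(H<90)&(S>100)
    for b in blobs(g,800): 
        p=cv2.approxPolyDP(cv2.convexHull(np.argwhere(b[2])[:,::-1].astype(np.int32)),6,True).reshape(-1,2); print(" green",p.tolist(), onz(c,p,.0).round(3).tolist(),"z.1",onz(c,p,.1).round(3).tolist())
# crop to view
c,im,h=snap("top")
a=cv2.resize(im[170:290,60:350],None,fx=2.7,fy=2.7,interpolation=cv2.INTER_CUBIC)
cv2.imwrite("pics/top_crop.png",a[:,:,::-1])
E
```

```text
top
 brass [223.5 226.3] 237 [0.5345 0.0762 0.07  ]
 brass [274.1 223.7] 236 [ 0.5318 -0.0265  0.07  ]
 brass [165.5 229.9] 218 [0.5364 0.1945 0.07  ]
 brass [111.5 231.8] 195 [0.5409 0.306  0.07  ]
 brass [552.5 290.9] 250 [ 0.3467 -0.5831  0.07  ]
 brass [557.8 310. ] 58 [ 0.3074 -0.5877  0.07  ]
 red [407.2 192.5] 95 [ 0.5886 -0.3246  0.013 ]
 red [423.2 268.2] 103 [ 0.4209 -0.3367  0.013 ]
 green [[315, 196], [94, 211]] [[0.6, -0.123, 0.0], [0.604, 0.368, 0.0]] z.1 [[0.576, -0.112, 0.1], [0.58, 0.331, 0.1]]
 green [[329, 232], [287, 236], [286, 215], [327, 212]] [[0.517, -0.145, 0.0], [0.516, -0.053, 0.0], [0.562, -0.055, 0.0], [0.562, -0.145, 0.0]] z.1 [[0.501, -0.132, 0.1], [0.5, -0.049, 0.1], [0.542, -0.051, 0.1], [0.542, -0.132, 0.1]]
 green [[336, 254], [271, 264], [65, 269], [95, 258], [308, 248]] [[0.468, -0.155, 0.0], [0.458, -0.014, 0.0], [0.48, 0.433, 0.0], [0.5, 0.366, 0.0], [0.486, -0.096, 0.0]] z.1 [[0.457, -0.141, 0.1], [0.448, -0.014, 0.1], [0.468, 0.39, 0.1], [0.485, 0.33, 0.1], [0.473, -0.088, 0.1]]
scene
 brass [303.6 228.9] 101250 [ 0.6279 -0.0141  0.07  ]
 bra
[... 596 characters left out ...]
207]] [[0.413, 0.494, -0.0], [0.48, 0.366, 0.0], [0.476, -0.141, -0.0], [0.449, -0.141, 0.0], [0.387, -0.095, 0.0]] z.1 [[0.474, 0.392, 0.1], [0.535, 0.277, 0.1], [0.531, -0.177, 0.1], [0.507, -0.177, 0.1], [0.451, -0.135, 0.1]]
 green [[401, 145], [250, 276], [243, 271], [393, 142]] [[0.609, 0.385, 0.0], [0.596, -0.143, 0.0], [0.577, -0.145, 0.0], [0.587, 0.379, -0.0]] z.1 [[0.649, 0.295, 0.1], [0.638, -0.178, 0.1], [0.621, -0.18, 0.1], [0.63, 0.289, 0.1]]
 green [[264, 234], [239, 266], [214, 244], [249, 221]] [[0.544, -0.048, -0.0], [0.562, -0.142, 0.0], [0.483, -0.142, 0.0], [0.495, -0.046, 0.0]] z.1 [[0.592, -0.093, 0.1], [0.608, -0.178, 0.1], [0.537, -0.177, 0.1], [0.548, -0.091, 0.1]]
```

View pics/top_crop.png

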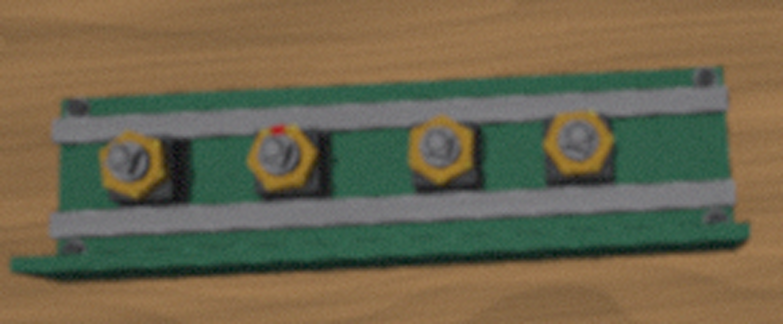

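Run:
```python
from h import *
c=viewer.get_calibration("wrist"); o=ctrl.get_obs(); R=rot(o["eef_rot"]).as_matrix()
print(c["camera_matrix"],c["k1"]); print("cam centre in tool",R.T@(-c["R"].T@c["t"]-o["eef_pos"])); print("cam axes in tool",(c["R"]@R).round(3))
state(); plan([.50,.02,.27],np.radians(90),False)
plan([.505,-.331,.20],np.radians(4),True)
```

```text
[[328.52289364   0.         278.58195505]
 [  0.         328.52289364 208.88202693]
 [  0.           0.           1.        ]] -0.07250009802206972
cam centre in tool [ 0.07766437  0.00107379 -0.14144889]
cam axes in tool [[ 0.001  1.     0.002]
 [-0.953  0.001 -0.304]
 [-0.304 -0.001  0.953]]
t 0.2 p [ 0.1884 -0.543   0.2309] yaw 19.1 zax [-0.     0.001 -1.   ] F [ 0.1 -0.4 -0.3] T [0.03 0.07 0.01] op 0.999 q6 -0.21
travel [ 3.1927 -2.8657 -0.2582] dr [-1.1000e-03 -1.2000e-03 -2.3624e+00] mm [ 478.9 -429.9  -38.7] deg [ -0.   -0.  -70.9]
travel [ 2.4573 -0.6437  0.2067] dr [-1.500e-03 -1.000e-04  5.043e-01] mm [368.6 -96.5  31. ] deg [-0.  -0.  15.1]
```

```bash
python3 -m handwheel '[{"travel":[0.2,-0.18,0],"dr":[0,0,0]},{"travel":[0.2,-0.18,0],"dr":[0,0,0]},{"travel":[0.2,-0.18,0],"dr":[0,0,0]},{"travel":[0.2,-0.18,0],"dr":[0,0,0]},{"travel":[0.2,-0.18,0],"dr":[0,0,0]},{"travel":[0.2,-0.18,0],"dr":[0,0,0]},{"travel":[0.2,-0.18,0],"dr":[0,0,0]},{"travel":[0.2,-0.18,0],"dr":[0,0,0]},{"travel":[0.2,-0.18,0],"dr":[0,0,0]},{"travel":[0.2,-0.18,0],"dr":[0,0,0]},{"travel":[0.2,-0.18,0],"dr":[0,0,0]},{"travel":[0.2,-0.18,0],"dr":[0,0,0]},{"travel":[0.2,-0.18,0],"dr":[0,0,0]},{"travel":[0.2,-0.18,0],"dr":[0,0,0]},{"travel":[0.2,-0.18,0],"dr":[0,0,0]},{"travel":[0.2,-0.18,0],"dr":[0,0,0]}]' 1; python3 -m handwheel '[{"travel":[0,0,0.04],"dr":[0,0,-0.22]},{"travel":[0,0,0.04],"dr":[0,0,-0.22]},{"travel":[0,0,0.04],"dr":[0,0,-0.22]},{"travel":[0,0,0.04],"dr":[0,0,-0.22]},{"travel":[0,0,0.04],"dr":[0,0,-0.22]},{"travel":[0,0,0.04],"dr":[0,0,-0.22]},{"travel":[0,0,0],"dr":[0,0,-0.22]},{"travel":[0,0,0],"dr":[0,0,-0.22]},{"travel":[0,0,0],"dr":[0,0,-0.22]},{"travel":[0,0,0],"dr":[0,0,-0.22]},{"travel":[0,0,0],"dr":[0,0,-0.22]},{"travel":[0,0,0],"dr":[0,0,0]}]'; python3 -c "
from h import *
state();plan([.5,.02,.19],np.radians(90),False)"
```

```text
time_s: 1.58
eef_pos: [0.507, 0.0347, 0.2302]
eef_rot: [0.002, 0.987, 0.159, 0.002]
wrist_force: [0.9, -1.5, 0.4]
opening: 1.0
time_s: 2.58
eef_pos: [0.509, 0.0464, 0.1911]
eef_rot: [0.002, 0.675, 0.738, 0.001]
wrist_force: [-0.6, 0.6, 0.9]
opening: 1.001
t 2.6 p [0.509  0.0464 0.1911] yaw 95.2 zax [ 0.004 -0.001 -1.   ] F [-0.6  0.6  0.9] T [ 0.01 -0.   -0.  ] op 1.001 q6 -0.23
travel [-0.1702 -0.0759  0.0069] dr [0.0079 0.0013 0.1721] mm [-25.5 -11.4   1. ] deg [0.2 0.  5.2]
```

```bash
python3 -c "
from h import *
import pickle
c,im,h=snap('wrist','w1.png'); pickle.dump((c,im),open('w1.pkl','wb'))"
python3 -m handwheel '[{"travel":[0.25,0,0],"dr":[0,0,0]},{"travel":[0.25,0,0],"dr":[0,0,0]},{"travel":[0.25,0,0],"dr":[0,0,0]},{"travel":[0.25,0,0],"dr":[0,0,0]},{"travel":[0.25,0,0],"dr":[0,0,0]},{"travel":[0.25,0,0],"dr":[0,0,0]},{"travel":[0,0,0],"dr":[0,0,0]}]' 
python3 -c "
from h import *
import pickle
c,im,h=snap('wrist','w2.png'); pickle.dump((c,im),open('w2.pkl','wb'));state()
a=cv2.imread('pics/w1.png');b=cv2.imread('pics/w2.png')
print(proj(c,[[.54,.306,.07]]))
c1=pickle.load(open('w1.pkl','rb'))[0]
for z,p in [(c1,(.534,.076,.07)),(c1,(.532,-.0265,.07)),(c1,(.5364,.1945,.07)),(c,(.54,.306,.07))]: print(proj(z,[p]))"
```

```text
time_s: 3.22
eef_pos: [0.4942, 0.277, 0.1913]
eef_rot: [0.003, 0.692, 0.722, 0.002]
wrist_force: [-0.8, -0.4, -1.1]
opening: 0.999
t 3.3 p [0.4944 0.2747 0.1911] yaw 92.5 zax [ 0.007 -0.002 -1.   ] F [-0.  -0.6 -0.3] T [-0.01 -0.   -0.03] op 0.997 q6 0.26
[[335.20660728 169.19116263]]
[[311.8198384  168.97102278]]
[[295.78262811 280.59073169]]
[[334.13153183   8.42850651]]
[[335.20660728 169.19116263]]
```

View pics/w1.png

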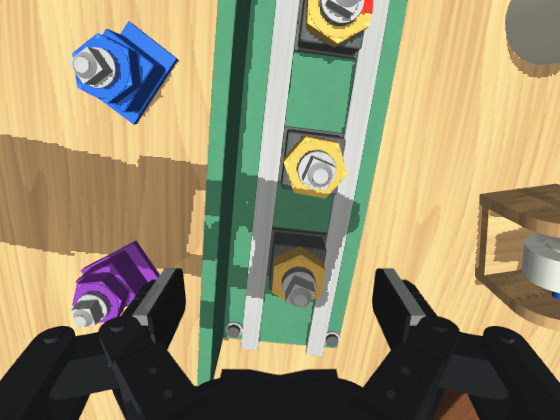

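View pics/w2.png

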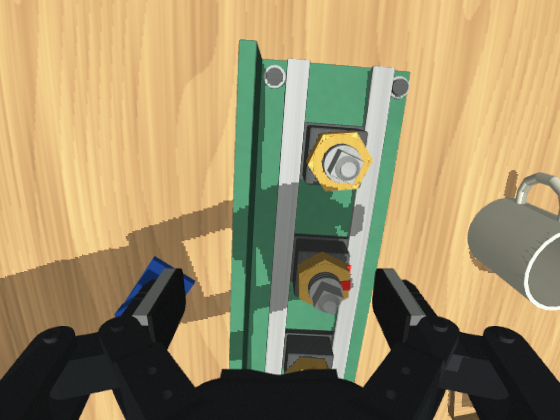

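```bash
cat > nut.py <<'E'
from h import *
def nut(c,h,uv,z=.0715,box=36):
    "hex centre and flat direction (deg, mod 60) from brass mask near uv"
    H,S,V=[h[...,i].astype(int) for i in range(3)]
    m=(H>=15)&(H<=30)&(S>110)&(V>60)
    w=np.zeros_like(m); u,v=map(int,uv); w[max(0,v-box):v+box,max(0,u-box):u+box]=1
    m=cv2.morphologyEx((m&w).astype(np.uint8),cv2.MORPH_OPEN,np.ones((3,3)))
    b=max(blobs(m,30),key=lambda b:b[1])
    hull=cv2.convexHull(np.argwhere(b[2])[:,::-1].astype(np.int32)).reshape(-1,2)
    P=onz(c,hull,z)[:,:2]
    (cx,cy),r=cv2.minEnclosingCircle((P*1e3).astype(np.float32))
    # corner direction by 6th harmonic over densified outline
    Q=np.concatenate([np.linspace(P[i],P[(i+1)%len(P)],20) for i in range(len(P))])-np.array([cx,cy])/1e3
    a=np.arctan2(Q[:,1],Q[:,0]); rr=np.hypot(Q[:,0],Q[:,1])
    g=np.linspace(-np.pi,np.pi,361)[:-1]; o=np.argsort(a); ri=np.interp(g,a[o],rr[o],period=2*np.pi)
    corner=np.degrees(np.angle(np.sum(ri*np.exp(6j*g))))/6
    print("nut c",round(cx,1),round(cy,1),"R",round(r,1),"area",round(cv2.contourArea((P*1e3).astype(np.float32))),"flat dir %.1f mod 60"%((corner+30)%60),"pix",b[1],b[0].round())
    return cx/1e3,cy/1e3
E
python3 - <<'E'
from nut import *
import pickle
c1,i1=pickle.load(open('w1.pkl','rb')); c2,i2=pickle.load(open('w2.pkl','rb'))
T=[]
for c,i,uv,s in [(c1,i1,(299,280),(300,288)),(c1,i1,(315,170),(318,172)),(c2,i2,(338,162),(344,166))]:
    nut(c,cv2.cvtColor(i,cv2.COLOR_RGB2HSV),uv)
    u,v=s; T.append(cv2.resize(i[v-24:v+24,u-24:u+24],(264,264),interpolation=cv2.INTER_CUBIC))
cv2.imwrite("pics/sq.png",np.hstack(T)[:,:,::-1])
E
```

```text
nut c 533.7 -21.1 R 28.7 area 1987 flat dir 0.6 mod 60 pix 1315 [297. 269.]
nut c 536.1 77.8 R 26.7 area 1879 flat dir 24.2 mod 60 pix 1646 [314. 164.]
nut c 541.8 312.9 R 27.1 area 1893 flat dir 36.7 mod 60 pix 1657 [337. 157.]
```

View pics/sq.png

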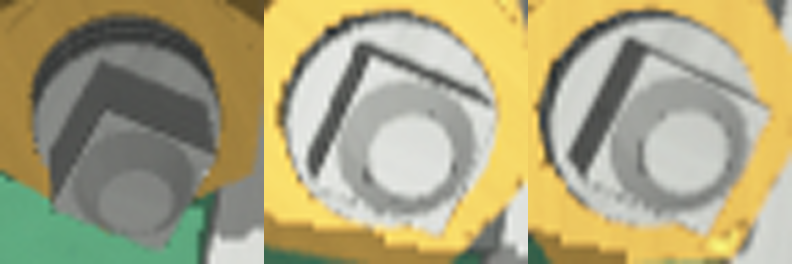

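Run:
```python
from h import *
import pickle
c1,_=pickle.load(open('w1.pkl','rb')); c2,_=pickle.load(open('w2.pkl','rb'))
for c,s,off,q in [(c1,(300,288),0,[(108,108),(215,152),(160,250),(52,198)]),(c1,(318,172),264,[(372,57),(492,105),(440,236),(320,180)]),(c2,(344,166),528,[(646,45),(770,108),(705,235),(590,172)])]:
    uv=[((x-off)/5.5+s[0]-24-.4,y/5.5+s[1]-24-.4) for x,y in q]
    P=onz(c,uv,.098)[:,:2]
    e=np.roll(P,-1,0)-P
    print("c",P.mean(0).round(4),"len",(np.linalg.norm(e,axis=1)*1e3).round(1),"ang",np.degrees(np.arctan2(e[:,1],e[:,0])).round(0)%90)
```

```text
c [ 0.5337 -0.0245] len [17.7 18.8 18.9 17.4] ang [70. 71. 66. 67.]
c [0.5365 0.0778] len [17.2 18.8 18.  17.6] ang [74. 76. 70. 74.]
c [0.543  0.3129] len [18.7 18.7 18.  18. ] ang [67. 69. 64. 71.]
```

The wrist views give sub-degree-ish square orientations:

| Stop | Centre (m) | Square | Nut flat |
|---|---|---|---|
| S1 | (.534, -.0235) | 68.5° | 0.6° |
| S2 | (.5363, .0778) | 73.5° | 24° |
| S3 | (.5425, .313) | 68° | 37° |

The sizes and the centre line are consistent with the dimensions given. Now to the key.

```bash
python3 -m handwheel '[{"travel":[-0.25,0,0],"dr":[0,0,0.22]},{"travel":[-0.25,0.09,0],"dr":[0,0,0]},{"travel":[-0.25,0.03,0],"dr":[0,0,0]},{"travel":[-0.25,0.03,0],"dr":[0,0,0]},{"travel":[-0.25,0.03,0],"dr":[0,0,0]},{"travel":[-0.25,0.03,0],"dr":[0,0,0]},{"travel":[-0.25,0.03,0],"dr":[0,0,0]},{"travel":[-0.25,0.03,0],"dr":[0,0,0]},{"travel":[-0.25,0.03,0],"dr":[0,0,0]},{"travel":[-0.25,0.03,0],"dr":[0,0,0]},{"travel":[-0.25,0.03,0],"dr":[0,0,0]},{"travel":[-0.25,0.03,0],"dr":[0,0,0]},{"travel":[-0.25,0.03,0],"dr":[0,0,0]},{"travel":[-0.25,0.03,0],"dr":[0,0,0]},{"travel":[-0.25,0.03,0],"dr":[0,0,0]}]'; python3 -m handwheel '[{"travel":[0,0,0],"dr":[0,0,0.22]},{"travel":[0,0,0],"dr":[0,0,0.22]},{"travel":[0,0,0],"dr":[0,0,0.22]},{"travel":[0,0,0],"dr":[0,0,0.22]},{"travel":[0,0,0],"dr":[0,0,0.22]},{"travel":[0,0,0],"dr":[0,0,0.22]},{"travel":[0,0,0],"dr":[0,0,0.22]},{"travel":[0,0,0],"dr":[0,0,0.22]},{"travel":[0,0,0],"dr":[0,0,0.22]},{"travel":[0,0,0],"dr":[0,0,0.22]},{"travel":[0,0,0],"dr":[0,0,0.22]},{"travel":[0,0,0],"dr":[0,0,0.1]},{"travel":[0,0,0],"dr":[0,0,0]}]'
cat > key.py <<'E'
from h import *
def key(cam,z=.013,save=None):
    c,im,h=snap(cam,save); H,S,V=[h[...,i].astype(int) for i in range(3)]
    bs=sorted(blobs(((H<6)|(H>174))&(S>180)&(V>70),30),key=lambda b:-b[1])[:2]
    P=np.array([onz(c,[b[0]],z)[0] for b in bs]); d=P[0]-P[1]
    m=P.mean(0); a=np.degrees(np.arctan2(d[1],d[0]))
    print(cam,"key",m.round(4),"arm %.1f"%a,"sleeve sep %.1fmm"%(1e3*np.hypot(*d[:2])),[b[1] for b in bs],[tuple(b[0].round()) for b in bs]); return m,a
E
python3 -c "
from key import *
state()
m,a=key('wrist'); m2,_=key('top')
plan([m[0],m[1],.008],np.radians(a))"
```

```text
time_s: 4.52
eef_pos: [0.5086, -0.3219, 0.1937]
eef_rot: [0.005, 0.749, 0.662, 0.001]
wrist_force: [1.6, -0.3, -0.4]
opening: 1.0
time_s: 5.6
eef_pos: [0.4917, -0.3461, 0.1914]
eef_rot: [0.005, 1.0, 0.002, -0.0]
wrist_force: [0.4, -1.0, -0.0]
opening: 1.004
t 5.6 p [ 0.4917 -0.3461  0.1914] yaw 0.3 zax [-0.001 -0.01  -1.   ] F [ 0.4 -1.  -0. ] T [-0.    0.02  0.03] op 1.004 q6 0.76
wrist key [ 0.503  -0.3312  0.013 ] arm 4.2 sleeve sep 171.7mm [np.int32(885), np.int32(574)] [(np.float64(253.0), np.float64(83.0)), (np.float64(268.0), np.float64(254.0))]
top key [ 0.5146 -0.33    0.013 ] arm 4.1 sleeve sep 149.5mm [np.int32(104), np.int32(35)] [(np.float64(407.0), np.float64(192.0)), (np.float64(421.0), np.float64(259.0))]
travel [ 0.0757 -0.1096  1.2215] dr [ 0.0184  0.0017 -0.1218] mm [ 11.4 -16.4 183.2] deg [ 0.6  0.1 -3.7]
```

```bash
python3 -m handwheel '[{"travel":[0.075,-0.107,0.1],"dr":[0.018,0,-0.122]},{"travel":[0,0,0.2],"dr":[0,0,0]},{"travel":[0,0,0.2],"dr":[0,0,0]},{"travel":[0,0,0.2],"dr":[0,0,0]},{"travel":[0,0,0.1],"dr":[0,0,0]},{"travel":[0,0,0],"dr":[0,0,0]},{"travel":[0,0,0],"dr":[0,0,0]}]'; python3 -c "
from key import *
state()
m,a=key('wrist',save='k1.png'); plan([m[0],m[1],.008],np.radians(a))"
```

```text
time_s: 6.28
eef_pos: [0.5033, -0.3336, 0.07]
eef_rot: [0.003, 0.999, 0.04, 0.002]
wrist_force: [-0.3, -0.1, -0.2]
opening: 1.0
t 6.3 p [ 0.5033 -0.3336  0.07  ] yaw 4.6 zax [ 0.004 -0.005 -1.   ] F [-0.3 -0.1 -0.2] T [ 0.04  0.03 -0.05] op 1.000 q6 0.71
wrist key [ 0.5032 -0.3314  0.013 ] arm 4.2 sleeve sep 172.7mm [np.int32(2281), np.int32(1102)] [(np.float64(274.0), np.float64(90.0)), (np.float64(273.0), np.float64(340.0))]
travel [-4.000e-04 -1.690e-02  4.146e-01] dr [ 0.0105 -0.006   0.0126] mm [-0.1 -2.5 62.2] deg [ 0.3 -0.2  0.4]
```

View pics/k1.png

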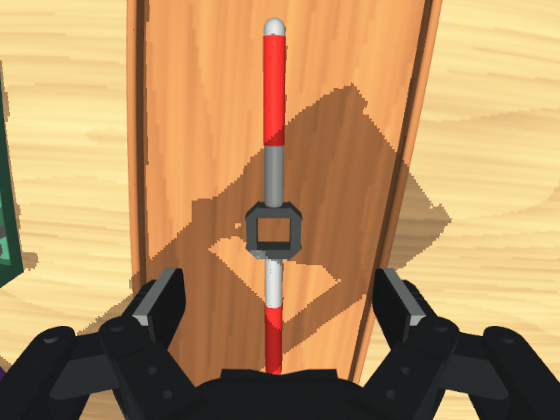

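```bash
python3 -c "
from key import *
c=viewer.get_calibration('wrist')
m=onz(c,[(273.5,230.5)],.020)[0]; print(m, onz(c,[(246,204),(301,204),(301,257),(246,257)],.02)-m)
plan([m[0],m[1],.008],np.radians(4.2))"
```

```text
[ 0.50583329 -0.33130658  0.02      ] [[ 0.01591375  0.01804747  0.        ]
 [ 0.01860145 -0.01539433  0.        ]
 [-0.0168275  -0.01904582  0.        ]
 [-0.01964932  0.01624105  0.        ]]
travel [ 0.0169 -0.0159  0.4147] dr [ 0.0105 -0.006   0.0138] mm [ 2.5 -2.4 62.2] deg [ 0.3 -0.2  0.4]
```

```bash
python3 -m handwheel '[{"travel":[0.015,-0.016,0.1],"dr":[0.01,-0.006,0.012]},{"travel":[0,0,0.1],"dr":[0,0,0]},{"travel":[0,0,0.1],"dr":[0,0,0]},{"travel":[0,0,0.09],"dr":[0,0,0]},{"travel":[0,0,0.01],"dr":[0,0,0]},{"travel":[0,0,0],"dr":[0,0,0]}]'; python3 -c "
from h import *
state(); plan([.5055,-.3313,.008],np.radians(4.2))"
```

```text
time_s: 6.83
eef_pos: [0.5111, -0.3375, 0.0188]
eef_rot: [0.006, 0.999, 0.038, 0.006]
wrist_force: [0.2, -0.1, -0.1]
opening: 0.998
t 6.8 p [ 0.5111 -0.3375  0.0188] yaw 4.3 zax [ 0.012 -0.012 -1.   ] F [ 0.2 -0.1 -0.1] T [0.02 0.05 0.01] op 0.998 q6 0.72
travel [-0.0349 -0.0448  0.0709] dr [ 0.0252 -0.0213  0.0034] mm [-5.2 -6.7 10.6] deg [ 0.8 -0.6  0.1]
```

```bash
python3 -m handwheel '[{"travel":[0,0,0],"dr":[0,0,0]}]'; python3 -c "
from h import *
state(); plan([.5055,-.3313,.008],np.radians(4.2))";  python3 -m handwheel '[{"travel":[-0.03,-0.04,0],"dr":[0.02,-0.02,0]},{"travel":[0,0,0],"dr":[0,0,0]}]'; python3 -c "
from h import *
state(); plan([.5055,-.3313,.008],np.radians(4.2))"
```

```text
time_s: 6.92
eef_pos: [0.5114, -0.3378, 0.0196]
eef_rot: [0.007, 0.999, 0.038, 0.006]
wrist_force: [-0.1, -0.5, 1.1]
opening: 0.999
t 6.9 p [ 0.5114 -0.3378  0.0196] yaw 4.3 zax [ 0.013 -0.013 -1.   ] F [-0.1 -0.5  1.1] T [ 0.11  0.01 -0.04] op 0.999 q6 0.72
travel [-0.0366 -0.0475  0.0761] dr [ 0.0263 -0.0222  0.0035] mm [-5.5 -7.1 11.4] deg [ 0.8 -0.7  0.1]
time_s: 7.08
eef_pos: [0.507, -0.3327, 0.0215]
eef_rot: [0.002, 0.999, 0.038, 0.001]
wrist_force: [0.2, -0.0, -0.5]
opening: 1.004
t 7.1 p [ 0.507  -0.3327  0.0215] yaw 4.3 zax [ 0.002 -0.004 -1.   ] F [ 0.2 -0.  -0.5] T [ 0.01 -0.01  0.02] op 1.004 q6 0.72
travel [-0.0092 -0.0107  0.0898] dr [ 0.0085 -0.0038  0.0035] mm [-1.4 -1.6 13.5] deg [ 0.3 -0.1  0.1]
```

```bash
python3 -m handwheel '[{"travel":[-0.009,-0.011,0.09],"dr":[0.008,-0.004,0]},{"travel":[0,0,0],"dr":[0,0,0]}]'; python3 -c "
from h import *
state(); plan([.5055,-.3313,.008],np.radians(4.2))"
```

```text
time_s: 7.25
eef_pos: [0.5062, -0.3317, 0.0089]
eef_rot: [0.001, 0.999, 0.038, 0.001]
wrist_force: [-0.9, 0.9, -0.3]
opening: 0.998
t 7.2 p [ 0.5062 -0.3317  0.0089] yaw 4.3 zax [ 0.002 -0.002 -1.   ] F [-0.9  0.9 -0.3] T [ 0.05 -0.01 -0.01] op 0.998 q6 0.72
travel [-0.0044 -0.0033  0.0059] dr [ 0.0042 -0.0032  0.0039] mm [-0.7 -0.5  0.9] deg [ 0.1 -0.1  0.1]
```

Close on the hub, then lift.

```bash
python3 -m handwheel '[{"travel":[0,0,0],"dr":[0,0,0]},{"travel":[0,0,0],"dr":[0,0,0]},{"travel":[0,0,0],"dr":[0,0,0]},{"travel":[0,0,0],"dr":[0,0,0]},{"travel":[0,0,0],"dr":[0,0,0]},{"travel":[0,0,0],"dr":[0,0,0]},{"travel":[0,0,0],"dr":[0,0,0]},{"travel":[0,0,0],"dr":[0,0,0]}]' -1;  python3 -c "
from h import *
state()"; python3 -m handwheel '[{"travel":[0,0,-0.05],"dr":[0,0,0]},{"travel":[0,0,-0.1],"dr":[0,0,0]},{"travel":[0,0,-0.2],"dr":[0,0,0]},{"travel":[0,0,-0.2],"dr":[0,0,0]},{"travel":[0,0,-0.2],"dr":[0,0,0]},{"travel":[0,0,-0.2],"dr":[0,0,0]},{"travel":[0,0,-0.1],"dr":[0,0,0]},{"travel":[0,0,0],"dr":[0,0,0]}]'; python3 -c "
from h import *
state(); c,im,h=snap('wrist','k2.png')"
```

```text
time_s: 7.92
eef_pos: [0.5063, -0.3318, 0.0085]
eef_rot: [0.001, 0.999, 0.038, 0.001]
wrist_force: [0.1, 0.2, -0.8]
opening: 0.383
t 7.9 p [ 0.5063 -0.3318  0.0085] yaw 4.3 zax [ 0.002 -0.002 -1.   ] F [ 0.1  0.2 -0.8] T [0.01 0.01 0.04] op 0.383 q6 0.72
time_s: 8.58
eef_pos: [0.5014, -0.3271, 0.1681]
eef_rot: [-0.005, 0.999, 0.038, -0.005]
wrist_force: [0.7, 0.2, -3.0]
opening: 0.38
t 8.6 p [ 0.5014 -0.3271  0.1681] yaw 4.3 zax [-0.01  0.01 -1.  ] F [ 0.7  0.2 -3. ] T [ 0.01 -0.06 -0.03] op 0.380 q6 0.72
```

View pics/k2.png

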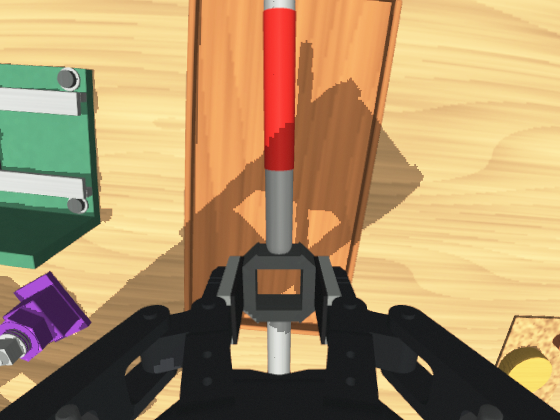

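```bash
python3 -c "
from h import *
o=ctrl.get_obs();R=rot(o['eef_rot']).as_matrix();c=viewer.get_calibration('wrist')
d,o0=ray(c,[(256,268),(303,268),(302,309),(257,309),(292,168),(292,9),(265,9),(265,168)])
D=d@R; O=R.T@(o0-o['eef_pos'])
for z in (-.0115,-.0045):
  P=O+D*((z-O[2])/D[:,2])[:,None]; print((P*1e3).round(1).tolist(), (P[:4].mean(0)*1e3).round(1))
plan([.534,-.0235,.168],np.radians(67.5))
"
```

```text
[[9.0, -9.0, -11.5], [9.1, 11.8, -11.5], [-12.2, 11.8, -11.5], [-12.3, -9.0, -11.5], [53.7, 6.3, -11.5], [111.2, 5.6, -11.5], [111.2, -4.0, -11.5], [53.6, -4.5, -11.5]] [ -1.6   1.4 -11.5]
[[5.3, -9.6, -4.5], [5.4, 12.3, -4.5], [-17.1, 12.4, -4.5], [-17.1, -9.6, -4.5], [52.3, 6.6, -4.5], [113.0, 5.9, -4.5], [113.0, -4.2, -4.5], [52.3, -4.8, -4.5]] [-5.9  1.4 -4.5]
travel [ 0.3705 -2.0001  0.011 ] dr [-0.03    0.0054 -2.1061] mm [  55.6 -300.     1.7] deg [ -0.9   0.2 -63.2]
```

```bash
python3 -m handwheel '[{"travel":[0.02,-0.2,0],"dr":[-0.03,0,0]},{"travel":[0.02,-0.23,0],"dr":[0,0,0]},{"travel":[0.02,-0.23,0],"dr":[0,0,0]},{"travel":[0.02,-0.23,0],"dr":[0,0,0]},{"travel":[0.02,-0.23,0],"dr":[0,0,0]},{"travel":[0.02,-0.23,0],"dr":[0,0,0]},{"travel":[0.02,-0.23,0],"dr":[0,0,0]},{"travel":[0,-0.23,0],"dr":[0,0,0]},{"travel":[0,-0.2,0],"dr":[0,0,0]},{"travel":[0,0,0],"dr":[0,0,-0.22]},{"travel":[0,0,0],"dr":[0,0,-0.22]},{"travel":[0,0,0],"dr":[0,0,-0.22]},{"travel":[0,0,0],"dr":[0,0,-0.22]},{"travel":[0,0,0],"dr":[0,0,-0.22]},{"travel":[0,0,0],"dr":[0,0,-0.22]},{"travel":[0,0,0],"dr":[0,0,-0.22]},{"travel":[0,0,0],"dr":[0,0,-0.22]},{"travel":[0,0,0],"dr":[0,0,-0.15]},{"travel":[0,0,0],"dr":[0,0,0]}]';  python3 -c "
from h import *
state();plan([.497,-.008,.168],np.radians(67.5))"
```

```text
time_s: 10.22
eef_pos: [0.4723, -0.0018, 0.1284]
eef_rot: [-0.024, 0.846, 0.532, -0.025]
wrist_force: [-0.4, 0.3, -2.9]
opening: 0.381
t 10.2 p [ 0.4723 -0.0018  0.1284] yaw 64.3 zax [-0.067  0.014 -0.998] F [-0.4  0.3 -2.9] T [-0.03 -0.08  0.04] op 0.381 q6 0.20
travel [ 0.0301  0.1482 -0.2747] dr [-0.1282  0.0277 -0.1074] mm [  4.5  22.2 -41.2] deg [-3.8  0.8 -3.2]
```

```bash
python3 -m handwheel '[{"travel":[0.03,0.13,-0.2],"dr":[-0.12,0.028,-0.1]},{"travel":[0,0,0],"dr":[0,0,0]},{"travel":[0,0,-0.07],"dr":[0,0,0]},{"travel":[0,0,0],"dr":[0,0,0]}]';  python3 -c "
from h import *
state();plan([.497,-.008,.168],np.radians(67.5)); snap('wrist','s1.png')"
```

```text
time_s: 10.55
eef_pos: [0.4899, -0.0058, 0.1626]
eef_rot: [-0.006, 0.835, 0.551, -0.005]
wrist_force: [1.4, 0.6, -3.1]
opening: 0.383
t 10.6 p [ 0.4899 -0.0058  0.1626] yaw 66.8 zax [-0.014  0.005 -1.   ] F [ 1.4  0.6 -3.1] T [-0.01 -0.09 -0.06] op 0.383 q6 0.15
travel [ 0.0048  0.0488 -0.0367] dr [-0.0278  0.0023 -0.0223] mm [ 0.7  7.3 -5.5] deg [-0.8  0.1 -0.7]
```

View pics/s1.png

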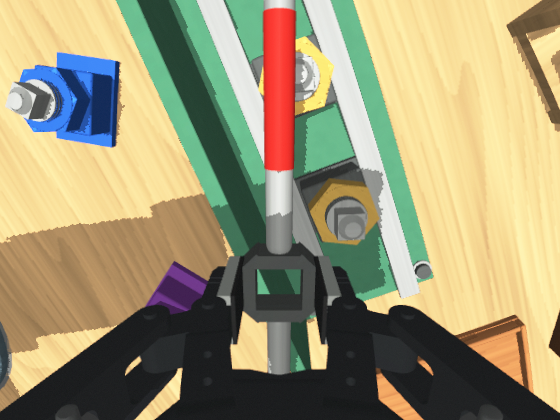

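```bash
cat > rel.py <<'E'
from nut import *
def tool(c,uv,zw,o):
    P=onz(c,uv,zw); R=rot(o['eef_rot']).as_matrix(); return ((P-o['eef_pos'])@R*1e3).round(1)
E
python3 - <<'E'
from rel import *
o=ctrl.get_obs(); c=viewer.get_calibration('wrist'); im=cv2.imread('pics/s1.png'); h=cv2.cvtColor(im,cv2.COLOR_BGR2HSV)
x,y=nut(c,h,(343,210),box=45); R=rot(o['eef_rot']).as_matrix()
print("nut tool",((np.array([x,y,.0715])-o['eef_pos'])@R*1e3).round(1))
print("sq guess", tool(c,[(351.5,227)],.098,o), onz(c,[(351.5,227)],.098))
g=cv2.cvtColor(im,cv2.COLOR_BGR2GRAY)[200:250:2,322:382:2]
for r in g: print(" ".join("%3d"%v for v in r))
E
```

```text
nut c 531.8 -21.9 R 27.4 area 1858 flat dir 0.9 mod 60 pix 1793 [340. 204.]
nut tool [ 2.  47.9 88.6]
sq guess [[-0.3 49.  62.1]] [[ 0.53237985 -0.02463914  0.098     ]]
148 148 146 144 145 129  66  76  72  73 103 123 129 138 133 127 108  71  96 147 149 146 146 144 145 145 148 148 147 224
147 148 149 147 114  72  73  78 130 144 141 142 144 148 147 145 147 141 116  93 146 149 147 146 145 144 147 148 187 225
147 146 147 124  63  68 105 146 150 144 141 142 144 148 148 146 146 144 144 135 109 144 147 148 146 144 148 148 178 232
147 148 147  66  67 107 147 148 149 143 140 142 145 148 139 138 137 127 128 135 140 127 144 146 148 146 146 148 148 233
151 148 102  70  96 152 120 101 102  95  95  90  90  90  90  90  90  90  90  93 134 133 143 143 145 148 146 148 148 177
152 151  63  68 150 152  99  90  90  90  89  89  89  89  90  91  89  90  89  89  96 147 125 143 143 144 146 148 147 147
150 150  62 118 150 152  99  84  88  88  89  88  88  88  89  89  88  89  89  88  89 111 143 143 143 143 145 147 147 147
149 134  65 151 152 152 100  84 105 114 118 121 122 124 120 115 122 131 136 139 142 143 12
[... 1369 characters left out ...]
 147 150 140 151 150 149 134 117 116 117 120 117 118 143 149 148 137  95  96  96  95  94  95 137 118
125 144 147 149 148 146 146 147 142 141 145 144 138 145 142 142 143 146 146 136  99  98  96  96  96  95  95  96 104 155
 82 102 111 117 119 123 131 137 145 150 151 150 149 149 148 148 147 146 137  99  95  96  95  96  96  95  95  95  95 156
 96  94  95  95  95  97  98  97  95  99  99 104 108 114 120 120 130 136 100  96  95  94  96  95  95  95  93  95  95 141
 96  96  95  95  96  96  97  97  95  96  95  96  97  96  95  95  94  95  96  95  95  94  95  95  95  94  96  94  99 154
 98  96  96  95  96  96  96  96  95  95  95  97  97  97  97  96  95  95  95  95  95  95  93  95  95  96  96  95  94 155
```

```bash
python3 -m handwheel '[{"travel":[0.008,0.15,0],"dr":[-0.028,0,0]},{"travel":[0,0.15,0.1],"dr":[0,0,0]},{"travel":[0,0,0.15],"dr":[0,0,0]},{"travel":[0,0,0],"dr":[0,0,0]}]';  python3 -c "
from h import *
state();plan([.5317,-.0226,.112],np.radians(67))"
```

```text
time_s: 10.93
eef_pos: [0.5296, -0.0219, 0.1202]
eef_rot: [-0.002, 0.836, 0.549, -0.003]
wrist_force: [-2.6, 0.7, -4.3]
opening: 0.381
t 10.9 p [ 0.5296 -0.0219  0.1202] yaw 66.6 zax [-0.006  0.    -1.   ] F [-2.6  0.7 -4.3] T [0.02 0.14 0.02] op 0.381 q6 0.15
travel [0.0011 0.0148 0.0548] dr [-0.0106  0.0045 -0.0143] mm [0.2 2.2 8.2] deg [-0.3  0.1 -0.4]
```

```bash
python3 -m handwheel '[{"travel":[0.001,0.015,0.04],"dr":[-0.01,0.004,-0.01]},{"travel":[0,0,0],"dr":[0,0,0]}]';  python3 -c "
from h import *
state();plan([.5317,-.0226,.085],np.radians(67))"; python3 -m handwheel '[{"travel":[0,0,0.04],"dr":[0,0,0]},{"travel":[0,0,0.04],"dr":[0,0,0]},{"travel":[0,0,0.03],"dr":[0,0,0]},{"travel":[0,0,0],"dr":[0,0,0]}]';  python3 -c "
from h import *
state();plan([.5317,-.0226,.085],np.radians(67))"
```

```text
time_s: 11.1
eef_pos: [0.5305, -0.0223, 0.1126]
eef_rot: [-0.001, 0.835, 0.551, -0.001]
wrist_force: [-1.1, 0.5, -4.3]
opening: 0.382
t 11.1 p [ 0.5305 -0.0223  0.1126] yaw 66.8 zax [-0.004  0.001 -1.   ] F [-1.1  0.5 -4.3] T [0.01 0.13 0.04] op 0.382 q6 0.14
travel [0.0016 0.0086 0.1838] dr [-0.0076  0.0013 -0.0064] mm [ 0.2  1.3 27.6] deg [-0.2  0.  -0.2]
time_s: 11.43
eef_pos: [0.5334, -0.0229, 0.1004]
eef_rot: [0.002, 0.835, 0.55, 0.001]
wrist_force: [-0.5, 0.5, -3.6]
opening: 0.385
t 11.4 p [ 0.5334 -0.0229  0.1004] yaw 66.8 zax [ 0.004 -0.001 -1.   ] F [-0.5  0.5 -3.6] T [ 0.    0.01 -0.01] op 0.385 q6 0.14
travel [-0.0024 -0.0114  0.1029] dr [ 0.0076 -0.0002 -0.0068] mm [-0.4 -1.7 15.4] deg [ 0.2 -0.  -0.2]
```

```bash
python3 -m handwheel '[{"travel":[-0.002,-0.01,0.03],"dr":[0.007,0,0]},{"travel":[0,0,0],"dr":[0,0,0]}]';  python3 -c "
from h import *
state();plan([.5317,-.0226,.085],np.radians(67))"; python3 -m handwheel '[{"travel":[0,0,0.04],"dr":[0,0,0]},{"travel":[0,0,0.04],"dr":[0,0,0]}]';  python3 -c "
from h import *
state();plan([.5317,-.0226,.085],np.radians(67))"
```

```text
time_s: 11.6
eef_pos: [0.5337, -0.0231, 0.0972]
eef_rot: [0.002, 0.835, 0.551, 0.002]
wrist_force: [0.4, -0.2, -3.7]
opening: 0.381
t 11.6 p [ 0.5337 -0.0231  0.0972] yaw 66.8 zax [ 0.006 -0.002 -1.   ] F [ 0.4 -0.2 -3.7] T [-0.02 -0.06  0.01] op 0.381 q6 0.14
travel [-0.0022 -0.0144  0.0813] dr [ 0.0111 -0.0013 -0.0065] mm [-0.3 -2.2 12.2] deg [ 0.3 -0.  -0.2]
time_s: 11.77
eef_pos: [0.5341, -0.0231, 0.0852]
eef_rot: [0.003, 0.835, 0.551, 0.002]
wrist_force: [-1.4, 0.4, -4.7]
opening: 0.388
t 11.8 p [ 0.5341 -0.0231  0.0852] yaw 66.8 zax [ 0.007 -0.002 -1.   ] F [-1.4  0.4 -4.7] T [-0.01 -0.01  0.02] op 0.388 q6 0.14
travel [-0.0031 -0.0161  0.0011] dr [ 0.0133 -0.0018 -0.0065] mm [-0.5 -2.4  0.2] deg [ 0.4 -0.1 -0.2]
```

```bash
python3 -m handwheel '[{"travel":[0,0,0.005],"dr":[0,0,0.15]},{"travel":[0,0,0],"dr":[0,0,0.15]},{"travel":[0,0,0],"dr":[0,0,0]}]';  python3 -c "
from h import *
state()"
```

```text
time_s: 12.02
eef_pos: [0.5352, -0.0231, 0.0844]
eef_rot: [0.003, 0.877, 0.481, 0.003]
wrist_force: [-2.0, 0.2, 3.0]
opening: 0.384
t 12.0 p [ 0.5352 -0.0231  0.0844] yaw 57.5 zax [ 0.009 -0.002 -1.   ] F [-2.   0.2  3. ] T [ 0.1   0.28 -0.07] op 0.384 q6 0.30
```

```bash
python3 -m handwheel '[{"travel":[0,0,0],"dr":[0,0,0]},{"travel":[0,0,0],"dr":[0,0,0]},{"travel":[0,0,0],"dr":[0,0,0]},{"travel":[0,0,0],"dr":[0,0,0]},{"travel":[0,0,0],"dr":[0,0,0]},{"travel":[0,0,0],"dr":[0,0,-0.2]},{"travel":[0,0,0],"dr":[0,0,-0.2]},{"travel":[0,0,0],"dr":[0,0,-0.2]},{"travel":[0,0,0],"dr":[0,0,-0.2]},{"travel":[0,0,0],"dr":[0,0,0]}]' 0.55;  python3 -c "
from h import *
state(); plan([.534,-.024,.051],np.radians(86)); snap('wrist','s1b.png')"
```

```text
time_s: 12.85
eef_pos: [0.5332, -0.0226, 0.0821]
eef_rot: [0.002, 0.748, 0.664, 0.001]
wrist_force: [-0.9, 0.6, -0.2]
opening: 0.773
t 12.8 p [ 0.5332 -0.0226  0.0821] yaw 83.1 zax [ 0.004 -0.001 -1.   ] F [-0.9  0.6 -0.2] T [ 0.03 -0.02  0.  ] op 0.773 q6 -0.15
travel [-0.0084  0.0054  0.2072] dr [ 0.008   0.0008 -0.0953] mm [-1.3  0.8 31.1] deg [ 0.2  0.  -2.9]
```

View pics/s1b.png

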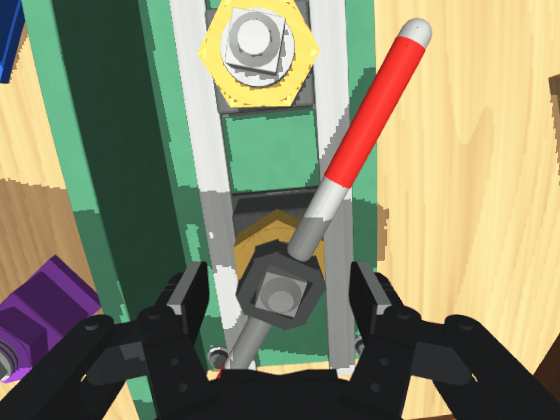

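```bash
python3 -m handwheel '[{"travel":[-0.008,0.005,0.07],"dr":[0.008,0,-0.05]},{"travel":[0,0,0.07],"dr":[0,0,0]},{"travel":[0,0,0.06],"dr":[0,0,0]},{"travel":[0,0,0],"dr":[0,0,0]}]';  python3 -c "
from h import *
state(); plan([.534,-.024,.051],np.radians(86))"
```

```text
time_s: 13.23
eef_pos: [0.5343, -0.024, 0.0509]
eef_rot: [0.001, 0.745, 0.667, 0.0]
wrist_force: [-1.3, -0.2, 0.8]
opening: 0.774
t 13.2 p [ 0.5343 -0.024   0.0509] yaw 83.7 zax [ 0.001 -0.001 -1.   ] F [-1.3 -0.2  0.8] T [-0.06  0.03  0.01] op 0.774 q6 -0.16
travel [-0.     -0.0022 -0.0005] dr [ 0.0029  0.0011 -0.0764] mm [-0.  -0.3 -0.1] deg [ 0.1  0.  -2.3]
```

```bash
python3 -m handwheel '[{"travel":[0,0,0],"dr":[0,0,0]},{"travel":[0,0,0],"dr":[0,0,0]},{"travel":[0,0,0],"dr":[0,0,0]},{"travel":[0,0,0],"dr":[0,0,0]},{"travel":[0,0,0],"dr":[0,0,0]}]' -1;  python3 -c "
from h import *
state()"; python3 -m handwheel '[{"travel":[0,0,0],"dr":[0,0,0.2]},{"travel":[0,0,0],"dr":[0,0,0.2]},{"travel":[0,0,0],"dr":[0,0,0.2]},{"travel":[0,0,0],"dr":[0,0,0.2]}]';  python3 -c "
from h import *
state()"
```

```text
time_s: 13.65
eef_pos: [0.5337, -0.0238, 0.0505]
eef_rot: [0.0, 0.746, 0.666, -0.0]
wrist_force: [-0.1, -0.1, -2.2]
opening: 0.534
t 13.7 p [ 0.5337 -0.0238  0.0505] yaw 83.5 zax [-0.    -0.001 -1.   ] F [-0.1 -0.1 -2.2] T [-0.04 -0.13  0.15] op 0.534 q6 -0.15
time_s: 13.98
eef_pos: [0.5345, -0.024, 0.0505]
eef_rot: [0.001, 0.872, 0.49, 0.001]
wrist_force: [1.6, -1.0, -4.0]
opening: 0.532
t 14.0 p [ 0.5345 -0.024   0.0505] yaw 58.7 zax [ 0.002 -0.001 -1.   ] F [ 1.6 -1.  -4. ] T [-0.08 -0.24  0.36] op 0.532 q6 0.28
```

```bash
python3 -m handwheel '[{"travel":[0,0,0],"dr":[0,0,0.22]},{"travel":[0,0,0],"dr":[0,0,0.22]},{"travel":[0,0,0],"dr":[0,0,0.22]},{"travel":[0,0,0],"dr":[0,0,0.22]},{"travel":[0,0,0],"dr":[0,0,0.22]},{"travel":[0,0,0],"dr":[0,0,0.2]},{"travel":[0,0,0],"dr":[0,0,0]}]';  python3 -c "
from h import *
state()"
```

```text
time_s: 14.57
eef_pos: [0.5354, -0.025, 0.0501]
eef_rot: [0.002, 0.988, 0.153, 0.002]
wrist_force: [0.3, 0.1, -2.3]
opening: 0.532
t 14.6 p [ 0.5354 -0.025   0.0501] yaw 17.6 zax [ 0.005 -0.004 -1.   ] F [ 0.3  0.1 -2.3] T [ 0.11 -0.04 -0.02] op 0.532 q6 1.00
```

```bash
python3 -m handwheel '[{"travel":[0,0,0],"dr":[0,0,0]},{"travel":[0,0,0],"dr":[0,0,0]},{"travel":[0,0,0],"dr":[0,0,0]},{"travel":[0,0,0],"dr":[0,0,0]},{"travel":[0,0,0],"dr":[0,0,-0.22]},{"travel":[0,0,0],"dr":[0,0,-0.22]},{"travel":[0,0,0],"dr":[0,0,-0.22]},{"travel":[0,0,0],"dr":[0,0,-0.22]},{"travel":[0,0,0],"dr":[0,0,-0.22]},{"travel":[0,0,0],"dr":[0,0,-0.22]},{"travel":[0,0,0],"dr":[0,0,-0.22]},{"travel":[0,0,0],"dr":[0,0,-0.22]},{"travel":[0,0,0],"dr":[0,0,-0.15]},{"travel":[0,0,0],"dr":[0,0,0]}]' 0.55;  python3 -c "
from h import *
state(); plan([.534,-.024,.0505],np.radians(77.6))"
```

```text
time_s: 15.73
eef_pos: [0.538, -0.0252, 0.0533]
eef_rot: [0.005, 0.772, 0.635, 0.003]
wrist_force: [0.8, 0.8, -1.1]
opening: 0.775
t 15.7 p [ 0.538  -0.0252  0.0533] yaw 78.9 zax [ 0.011 -0.005 -1.   ] F [ 0.8  0.8 -1.1] T [ 0.05 -0.03  0.01] op 0.775 q6 -0.07
travel [ 0.003  -0.028   0.0181] dr [0.0221 0.0051 0.0428] mm [ 0.5 -4.2  2.7] deg [0.7 0.2 1.3]
```

```bash
python3 -m handwheel '[{"travel":[0.003,-0.028,0.018],"dr":[0.022,0.005,0.04]},{"travel":[0,0,0],"dr":[0,0,0]},{"travel":[0,0,0],"dr":[0,0,0]},{"travel":[0,0,0],"dr":[0,0,0]},{"travel":[0,0,0],"dr":[0,0,0]},{"travel":[0,0,0],"dr":[0,0,0]},{"travel":[0,0,0],"dr":[0,0,0.22]},{"travel":[0,0,0],"dr":[0,0,0.22]},{"travel":[0,0,0],"dr":[0,0,0.22]},{"travel":[0,0,0],"dr":[0,0,0.22]},{"travel":[0,0,0],"dr":[0,0,0.22]},{"travel":[0,0,0],"dr":[0,0,0.22]},{"travel":[0,0,0],"dr":[0,0,0.22]},{"travel":[0,0,0],"dr":[0,0,0.22]},{"travel":[0,0,0],"dr":[0,0,0.22]}]' -1;  python3 -c "
from h import *
state(); plan([.534,-.024,.0505],np.radians(77.6))"
```

```text
time_s: 16.98
eef_pos: [0.5354, -0.0251, 0.0505]
eef_rot: [0.002, 0.991, 0.132, 0.001]
wrist_force: [0.9, -0.1, -0.3]
opening: 0.529
t 17.0 p [ 0.5354 -0.0251  0.0505] yaw 15.2 zax [ 0.003 -0.003 -1.   ] F [ 0.9 -0.1 -0.3] T [-0.03  0.01  0.3 ] op 0.529 q6 1.04
travel [-0.0074 -0.0093  0.0001] dr [ 8.5000e-03  4.0000e-04 -2.0801e+00] mm [-1.1 -1.4  0. ] deg [  0.3   0.  -62.4]
```

```bash
python3 -m handwheel '[{"travel":[0,0,0],"dr":[0,0,0]},{"travel":[0,0,0],"dr":[0,0,0]},{"travel":[0,0,0],"dr":[0,0,0]},{"travel":[0,0,0],"dr":[0,0,0]},{"travel":[0,0,0],"dr":[0,0,-0.22]},{"travel":[0,0,0],"dr":[0,0,-0.22]},{"travel":[0,0,0],"dr":[0,0,-0.22]},{"travel":[0,0,0],"dr":[0,0,-0.22]},{"travel":[0,0,0],"dr":[0,0,-0.22]},{"travel":[0,0,0],"dr":[0,0,-0.22]},{"travel":[0,0,0],"dr":[0,0,-0.22]},{"travel":[0,0,0],"dr":[0,0,-0.22]},{"travel":[0,0,0],"dr":[0,0,-0.1]},{"travel":[0,0,0],"dr":[0,0,0]}]' 0.55;  python3 -c "
from h import *
state(); plan([.534,-.024,.0505],np.radians(75.2))"
```

```text
time_s: 18.15
eef_pos: [0.5357, -0.0249, 0.0506]
eef_rot: [0.002, 0.793, 0.609, 0.001]
wrist_force: [0.6, 1.1, 1.0]
opening: 0.776
t 18.1 p [ 0.5357 -0.0249  0.0506] yaw 75.0 zax [ 0.004 -0.002 -1.   ] F [0.6 1.1 1. ] T [0.06 0.03 0.04] op 0.776 q6 -0.01
travel [ 0.0027 -0.0123  0.0007] dr [ 0.0077  0.002  -0.0061] mm [ 0.4 -1.8  0.1] deg [ 0.2  0.1 -0.2]
```

```bash
python3 -m handwheel '[{"travel":[0.003,-0.012,0],"dr":[0.008,0.002,0]},{"travel":[0,0,0],"dr":[0,0,0]},{"travel":[0,0,0],"dr":[0,0,0]},{"travel":[0,0,0],"dr":[0,0,0]},{"travel":[0,0,0],"dr":[0,0,0]},{"travel":[0,0,0],"dr":[0,0,0]},{"travel":[0,0,0],"dr":[0,0,0.22]},{"travel":[0,0,0],"dr":[0,0,0.22]},{"travel":[0,0,0],"dr":[0,0,0.22]}]' -1;  python3 -c "
from h import *
state()";python3 -m handwheel '[{"travel":[0,0,0],"dr":[0,0,0.15]},{"travel":[0,0,0],"dr":[0,0,0.15]},{"travel":[0,0,0],"dr":[0,0,0.15]}]';  python3 -c "
from h import *
state()";python3 -m handwheel '[{"travel":[0,0,0],"dr":[0,0,0.15]},{"travel":[0,0,0],"dr":[0,0,0.15]},{"travel":[0,0,0],"dr":[0,0,0.15]}]';  python3 -c "
from h import *
state()"
```

```text
time_s: 18.9
eef_pos: [0.5348, -0.0242, 0.0511]
eef_rot: [0.001, 0.889, 0.458, 0.0]
wrist_force: [1.1, 0.2, -1.0]
opening: 0.53
t 18.9 p [ 0.5348 -0.0242  0.0511] yaw 54.5 zax [ 0.002 -0.001 -1.   ] F [ 1.1  0.2 -1. ] T [-0.11 -0.11  0.39] op 0.530 q6 0.35
time_s: 19.15
eef_pos: [0.5351, -0.0244, 0.0509]
eef_rot: [0.001, 0.939, 0.343, 0.001]
wrist_force: [1.6, -1.0, 0.3]
opening: 0.529
t 19.1 p [ 0.5351 -0.0244  0.0509] yaw 40.2 zax [ 0.002 -0.002 -1.   ] F [ 1.6 -1.   0.3] T [-0.09 -0.02  0.28] op 0.529 q6 0.60
time_s: 19.4
eef_pos: [0.5353, -0.0247, 0.0508]
eef_rot: [0.001, 0.974, 0.225, 0.001]
wrist_force: [-0.1, -0.3, -0.2]
opening: 0.526
t 19.4 p [ 0.5353 -0.0247  0.0508] yaw 26.0 zax [ 0.003 -0.002 -1.   ] F [-0.1 -0.3 -0.2] T [-0.05 -0.04  0.36] op 0.526 q6 0.85
```

```bash
python3 -m handwheel '[{"travel":[0,0,0],"dr":[0,0,0.15]},{"travel":[0,0,0],"dr":[0,0,0.15]}]';  python3 -c "
from h import *
state()"; python3 -m handwheel '[{"travel":[0,0,0],"dr":[0,0,0]},{"travel":[0,0,0],"dr":[0,0,0]},{"travel":[0,0,0],"dr":[0,0,0]},{"travel":[0,0,0],"dr":[0,0,0]},{"travel":[0,0,0],"dr":[0,0,-0.22]},{"travel":[0,0,0],"dr":[0,0,-0.22]},{"travel":[0,0,0],"dr":[0,0,-0.22]},{"travel":[0,0,0],"dr":[0,0,-0.22]},{"travel":[0,0,0],"dr":[0,0,-0.22]},{"travel":[0,0,0],"dr":[0,0,-0.22]},{"travel":[0,0,0],"dr":[0,0,-0.22]},{"travel":[0,0,0],"dr":[0,0,-0.22]},{"travel":[0,0,0],"dr":[0,0,-0.1]},{"travel":[0,-0.012,0],"dr":[0,0,0]}]' 0.55;  python3 -c "
from h import *
state(); plan([.534,-.024,.0505],np.radians(75.2))"
```

```text
time_s: 19.57
eef_pos: [0.5355, -0.025, 0.0507]
eef_rot: [0.002, 0.99, 0.144, 0.001]
wrist_force: [0.3, 0.1, 0.7]
opening: 0.532
t 19.6 p [ 0.5355 -0.025   0.0507] yaw 16.5 zax [ 0.003 -0.003 -1.   ] F [0.3 0.1 0.7] T [-0.01 -0.01  0.31] op 0.532 q6 1.02
time_s: 20.73
eef_pos: [0.5343, -0.0245, 0.0509]
eef_rot: [0.002, 0.789, 0.615, 0.001]
wrist_force: [0.3, 0.6, -0.5]
opening: 0.77
t 20.7 p [ 0.5343 -0.0245  0.0509] yaw 75.8 zax [ 0.004 -0.002 -1.   ] F [ 0.3  0.6 -0.5] T [0.   0.03 0.04] op 0.770 q6 -0.02
travel [ 0.0026 -0.0029  0.0028] dr [0.0081 0.0016 0.0213] mm [ 0.4 -0.4  0.4] deg [0.2 0.  0.6]
```

```bash
S='from h import *
state()'; python3 -m handwheel '[{"travel":[0.002,0,0],"dr":[0.008,0.002,0]},{"travel":[0,0,0],"dr":[0,0,0]},{"travel":[0,0,0],"dr":[0,0,0]},{"travel":[0,0,0],"dr":[0,0,0]},{"travel":[0,0,0],"dr":[0,0,0]},{"travel":[0,0,0],"dr":[0,0,0.15]},{"travel":[0,0,0],"dr":[0,0,0.15]},{"travel":[0,0,0],"dr":[0,0,0.15]}]' -1 >/dev/null;  python3 -c "$S";python3 -m handwheel '[{"travel":[0,0,0],"dr":[0,0,0.15]},{"travel":[0,0,0],"dr":[0,0,0.15]},{"travel":[0,0,0],"dr":[0,0,0.15]}]' >/dev/null;  python3 -c "$S";python3 -m handwheel '[{"travel":[0,0,0],"dr":[0,0,0.15]},{"travel":[0,0,0],"dr":[0,0,0.15]},{"travel":[0,0,0],"dr":[0,0,0.15]}]'>/dev/null;  python3 -c "$S"
```

```text
t 21.4 p [ 0.5345 -0.0242  0.0514] yaw 61.7 zax [ 0.    -0.001 -1.   ] F [-0.2 -0.2 -0.7] T [ 0.04 -0.05  0.34] op 0.528 q6 0.23
t 21.6 p [ 0.5349 -0.0243  0.0513] yaw 47.5 zax [ 0.001 -0.001 -1.   ] F [0.5 0.2 0.1] T [-0.01  0.01  0.33] op 0.533 q6 0.48
t 21.9 p [ 0.5351 -0.0246  0.0511] yaw 33.3 zax [ 0.001 -0.002 -1.   ] F [-0.2 -0.4  0.1] T [-0.01  0.05  0.34] op 0.534 q6 0.72
```

```bash
S='from h import *
state()'; python3 -m handwheel '[{"travel":[0,0,0],"dr":[0,0,0.15]},{"travel":[0,0,0],"dr":[0,0,0.15]}]' >/dev/null;  python3 -c "$S"; python3 -m handwheel '[{"travel":[0,0,0],"dr":[0,0,0.15]},{"travel":[0,0,0],"dr":[0,0,0.1]},{"travel":[0,0,0],"dr":[0,0,0]}]' >/dev/null;  python3 -c "$S"; python3 -m handwheel '[{"travel":[0,0,0],"dr":[0,0,0]},{"travel":[0,0,0],"dr":[0,0,0]},{"travel":[0,0,0],"dr":[0,0,0]},{"travel":[0,0,0],"dr":[0,0,0]},{"travel":[0,0,0],"dr":[0,0,-0.22]},{"travel":[0,0,0],"dr":[0,0,-0.22]},{"travel":[0,0,0],"dr":[0,0,-0.22]},{"travel":[0,0,0],"dr":[0,0,-0.22]},{"travel":[0,0,0],"dr":[0,0,-0.22]},{"travel":[0,0,0],"dr":[0,0,-0.22]},{"travel":[0,0,0],"dr":[0,0,-0.22]},{"travel":[0,0,0],"dr":[0,0,-0.22]},{"travel":[0,0,0],"dr":[0,0,-0.1]},{"travel":[0,-0.012,0],"dr":[0,0,0]}]' 0.55 >/dev/null;  python3 -c "
from h import *
state(); plan([.534,-.024,.0505],np.radians(75.2))"
```

```text
t 22.1 p [ 0.5353 -0.0248  0.051 ] yaw 23.8 zax [ 0.002 -0.003 -1.   ] F [ 0.2 -0.1  0.6] T [ 0.02 -0.    0.9 ] op 0.532 q6 0.89
t 22.3 p [ 0.5373 -0.0253  0.0517] yaw 16.2 zax [ 0.006 -0.005 -1.   ] F [ 0.2  0.9 -0.2] T [0.38 0.13 1.57] op 0.535 q6 1.03
t 23.5 p [ 0.535  -0.0253  0.0511] yaw 74.6 zax [ 0.005 -0.002 -1.   ] F [ 0.5 -0.   0. ] T [ 0.02 -0.02 -0.04] op 0.773 q6 0.00
travel [ 0.0062 -0.0089  0.004 ] dr [ 0.0106  0.0012 -0.0214] mm [ 0.9 -1.3  0.6] deg [ 0.3  0.  -0.6]
```

```bash
S='from h import *
state()'; python3 -m handwheel '[{"travel":[0.006,-0.008,0.004],"dr":[0.01,0.001,0]},{"travel":[0,0,0],"dr":[0,0,0]},{"travel":[0,0,0],"dr":[0,0,0]},{"travel":[0,0,0],"dr":[0,0,0]},{"travel":[0,0,0],"dr":[0,0,0]}]' -1 >/dev/null;  python3 -c "$S"; for i in 1; do python3 -m handwheel '[{"travel":[0,0,0],"dr":[0,0,0.1]}]' >/dev/null;  python3 -c "$S"; done;  python3 -m handwheel '[{"travel":[0,0,0],"dr":[0,0,0.1]}]' >/dev/null;  python3 -c "$S";  python3 -m handwheel '[{"travel":[0,0,0],"dr":[0,0,0.1]}]' >/dev/null;  python3 -c "$S"
```

```text
t 23.9 p [ 0.5352 -0.0243  0.0516] yaw 74.2 zax [ 0.003 -0.001 -1.   ] F [0.9 0.2 0.1] T [-0.09 -0.15  0.41] op 0.559 q6 0.01
t 24.0 p [ 0.5357 -0.0245  0.0518] yaw 71.3 zax [ 0.004 -0.002 -1.   ] F [3.6 0.1 0.4] T [-0.02 -0.46  1.24] op 0.559 q6 0.06
t 24.1 p [ 0.5362 -0.0246  0.0519] yaw 68.2 zax [ 0.005 -0.002 -1.   ] F [1.3 0.6 2.2] T [ 0.18 -0.06  1.87] op 0.560 q6 0.11
t 24.1 p [ 0.5366 -0.0248  0.0522] yaw 65.3 zax [ 0.005 -0.004 -1.   ] F [ 3.2 -1.   0.8] T [0.18 0.07 2.43] op 0.556 q6 0.17
```

```bash
python3 -m handwheel '[{"travel":[0,0,0],"dr":[0,0,0]},{"travel":[0,0,0],"dr":[0,0,0]},{"travel":[0,0,0],"dr":[0,0,0]},{"travel":[0,0,0],"dr":[0,0,0.1]},{"travel":[0,0,-0.08],"dr":[0,0,0.1]},{"travel":[0,0,-0.08],"dr":[0,0,0]},{"travel":[0,0,-0.04],"dr":[0,0,0]},{"travel":[0,0,0],"dr":[0,0,0]}]' 0.55 >/dev/null;  python3 -c "
from h import *
state(); plan([.535,-.0231,.0845],np.radians(57.5));  snap('wrist','s1c.png')"
```

```text
t 24.8 p [ 0.5345 -0.0241  0.0823] yaw 59.1 zax [ 0.001 -0.001 -1.   ] F [ 1.  -0.3 -0.3] T [0.01 0.   0.  ] op 0.772 q6 0.27
travel [ 0.0073 -0.0001 -0.0149] dr [0.0023 0.0005 0.0549] mm [ 1.1 -0.  -2.2] deg [0.1 0.  1.6]
```

View pics/s1c.png

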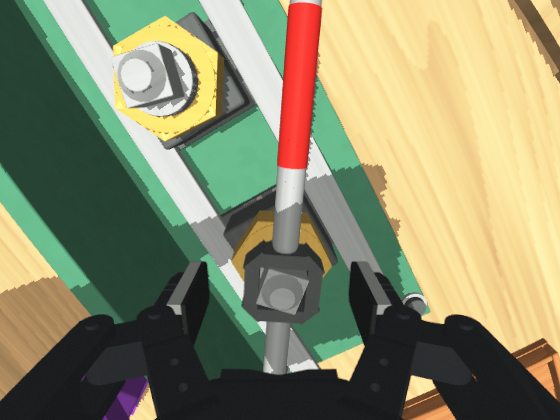

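```bash
python3 -m handwheel '[{"travel":[0,0,-0.012],"dr":[0,0,0.08]},{"travel":[0,0,0],"dr":[0,0,0]},{"travel":[0,0,0],"dr":[0,0,0]},{"travel":[0,0,0],"dr":[0,0,0]},{"travel":[0,0,0],"dr":[0,0,0]},{"travel":[0,0,0],"dr":[0,0,0]},{"travel":[0,0,0],"dr":[0,0,0]}]' -1 >/dev/null;  python3 -c "
from h import *
state()"; python3 -m handwheel '[{"travel":[0,0,-0.02],"dr":[0,0,-0.1]},{"travel":[0,0,-0.03],"dr":[0,0,-0.05]},{"travel":[0,0,0],"dr":[0,0,0]}]' >/dev/null;  python3 -c "
from h import *
state()"
```

```text
t 25.4 p [ 0.5353 -0.0245  0.0842] yaw 57.0 zax [ 0.003 -0.001 -1.   ] F [0.3 0.1 2.5] T [-0.1  -0.02 -0.13] op 0.383 q6 0.31
t 25.7 p [ 0.5335 -0.0245  0.0876] yaw 61.8 zax [ 0.    -0.001 -1.   ] F [ 7.7 -0.   2.3] T [-0.02 -1.29 -0.11] op 0.382 q6 0.23
```

```bash
python3 -m handwheel '[{"travel":[0.003,0.008,-0.05],"dr":[0,0,0]},{"travel":[0,0,-0.06],"dr":[0,0,0]},{"travel":[0,0,-0.1],"dr":[0,0,0]},{"travel":[0,0,-0.1],"dr":[0,0,0]},{"travel":[0,0,-0.05],"dr":[0,0,0]},{"travel":[0,0,0],"dr":[0,0,0]}]' >/dev/null;  python3 -c "
from h import *
state();
import numpy as np
y=np.radians(57);X=np.array([np.cos(y),np.sin(y)]);Y=np.array([X[1],-X[0]])
off=np.array([.5353-.534,-.0245+.0245]); t=np.array([off@X,off@Y]); print('tcp-hub in tool mm',t*1e3)
y=np.radians(72.5);X=np.array([np.cos(y),np.sin(y)]);Y=np.array([X[1],-X[0]])
p=np.array([.5365,.0778])+t[0]*X+t[1]*Y; print(p); plan([*p,.125],y)
c,im,h=snap('wrist'); H,S,V=[h[...,i].astype(int) for i in range(3)]
cv2.imwrite('pics/s2a.png',im[:,:,::-1])"
```

```text
t 26.2 p [ 0.5304 -0.0233  0.1393] yaw 61.8 zax [-0.011  0.002 -1.   ] F [ 0.4 -0.8 -4.1] T [-0.   -0.1  -0.02] op 0.385 q6 0.23
tcp-hub in tool mm [0.70803075 1.09027174]
[0.53775272 0.07814741]
travel [ 0.6198 -0.2753  0.0968] dr [-0.0216  0.004  -0.3567] mm [ 93.  -41.3  14.5] deg [ -0.6   0.1 -10.7]
```

```bash
python3 -m handwheel '[{"travel":[0.2,-0.09,0],"dr":[-0.02,0,0]},{"travel":[0.2,-0.09,0],"dr":[0,0,0]},{"travel":[0.2,-0.09,0],"dr":[0,0,0]},{"travel":[0,0,0],"dr":[0,0,-0.18]},{"travel":[0,0,0],"dr":[0,0,-0.15]},{"travel":[0,0,0],"dr":[0,0,0]}]' >/dev/null;  python3 -c "
from h import *
state();plan([.5377,.0785,.112],np.radians(72.5))"
```

```text
t 26.8 p [0.5333 0.0791 0.1333] yaw 71.9 zax [-0.01  -0.002 -1.   ] F [ 0.1 -0.9 -3.6] T [ 0.05  0.01 -0.01] op 0.387 q6 0.25
travel [0.0063 0.0306 0.1418] dr [-0.0179  0.0095 -0.0213] mm [ 0.9  4.6 21.3] deg [-0.5  0.3 -0.6]
```

```bash
P='from h import *
state();plan([.5377,.0785,.085],np.radians(72.5))'; python3 -m handwheel '[{"travel":[0.006,0.03,0.08],"dr":[-0.018,0.01,-0.02]},{"travel":[0,0,0.06],"dr":[0,0,0]},{"travel":[0,0,0],"dr":[0,0,0]}]' >/dev/null;  python3 -c "$P"
```

```text
t 27.0 p [0.5361 0.0787 0.1096] yaw 72.2 zax [-0.003  0.    -1.   ] F [-1.  -0.8 -3.1] T [0.01 0.05 0.02] op 0.383 q6 0.24
travel [0.0019 0.0113 0.1639] dr [-0.0059  0.0015 -0.0106] mm [ 0.3  1.7 24.6] deg [-0.2  0.  -0.3]
```

```bash
P='from h import *
state();plan([.5377,.0785,.085],np.radians(72.5))'; python3 -m handwheel '[{"travel":[0.002,0.008,0.04],"dr":[-0.005,0,0]},{"travel":[0,0,0.03],"dr":[0,0,0]},{"travel":[0,0,0],"dr":[0,0,0]}]' >/dev/null;  python3 -c "$P";  python3 -m handwheel '[{"travel":[0,-0.002,0.04],"dr":[0,0,0]},{"travel":[0,0,0.03],"dr":[0,0,0]},{"travel":[0,0,0],"dr":[0,0,0]}]' >/dev/null;  python3 -c "$P"
```

```text
t 27.2 p [0.5366 0.078  0.0972] yaw 71.9 zax [-0.003 -0.    -1.   ] F [ 2.6  1.8 -3.4] T [ 0.39 -0.16 -0.  ] op 0.379 q6 0.24
travel [0.0053 0.0064 0.0815] dr [-0.005  0.002 -0.02 ] mm [ 0.8  1.  12.2] deg [-0.2  0.1 -0.6]
t 27.5 p [0.537  0.0781 0.0864] yaw 71.8 zax [-0.001  0.    -1.   ] F [ 0.2  1.1 -4. ] T [ 0.15 -0.11  0.08] op 0.383 q6 0.24
travel [0.0042 0.0032 0.0092] dr [-0.0023  0.0001 -0.0232] mm [0.6 0.5 1.4] deg [-0.1  0.  -0.7]
```

```bash
P='from h import *
state()'; python3 -m handwheel '[{"travel":[0,0,0.014],"dr":[0,0,0]},{"travel":[0,0,0.005],"dr":[0,0,0.15]},{"travel":[0,0,0],"dr":[0,0,0.18]},{"travel":[0,0,0],"dr":[0,0,0]}]' >/dev/null;  python3 -c "$P"
```

```text
t 27.8 p [0.5373 0.0788 0.0843] yaw 61.5 zax [-0.001  0.001 -1.   ] F [ 1.3  0.7 -4.8] T [ 0.14 -0.12  0.04] op 0.385 q6 0.42
```

```bash
P='from h import *
state();plan([.537,.0785,.051],np.radians(101))'; python3 -m handwheel '[{"travel":[0,0,0.003],"dr":[0,0,0.11]},{"travel":[0,0,0],"dr":[0,0,0]}]' >/dev/null;  python3 -c "$P"; python3 -m handwheel '[{"travel":[0,0,0],"dr":[0,0,0]},{"travel":[0,0,0],"dr":[0,0,0]},{"travel":[0,0,0],"dr":[0,0,0]},{"travel":[0,0,0],"dr":[0,0,0]},{"travel":[0,0,0],"dr":[0,0,0]},{"travel":[0,0,0],"dr":[0,0,-0.22]},{"travel":[0,0,0],"dr":[0,0,-0.22]},{"travel":[0,0,0],"dr":[0,0,-0.22]},{"travel":[0,0,0],"dr":[0,0,-0.22]},{"travel":[0,0,0],"dr":[0,0,-0.22]},{"travel":[0,0,0],"dr":[0,0,-0.22]},{"travel":[0,0,0],"dr":[0,0,0]}]' 0.55 >/dev/null; python3 -c "$P
snap('wrist','s2b.png')"
```

```text
t 28.0 p [0.5374 0.0788 0.0843] yaw 58.4 zax [-0.001  0.001 -1.   ] F [-0.1  1.2 -4.5] T [ 0.18  0.03 -0.01] op 0.382 q6 0.48
travel [-0.0032 -0.0008  0.2218] dr [-0.0017 -0.0015 -1.4188] mm [-0.5 -0.1 33.3] deg [ -0.1  -0.  -42.6]
t 29.0 p [0.5411 0.077  0.0878] yaw 100.7 zax [ 0.007 -0.002 -1.   ] F [-0.   0.2 -0.6] T [0.01 0.   0.01] op 0.778 q6 -0.26
travel [ 0.0156 -0.0269  0.2448] dr [ 0.013   0.0059 -0.0094] mm [ 2.3 -4.  36.7] deg [ 0.4  0.2 -0.3]
```

View pics/s2b.png

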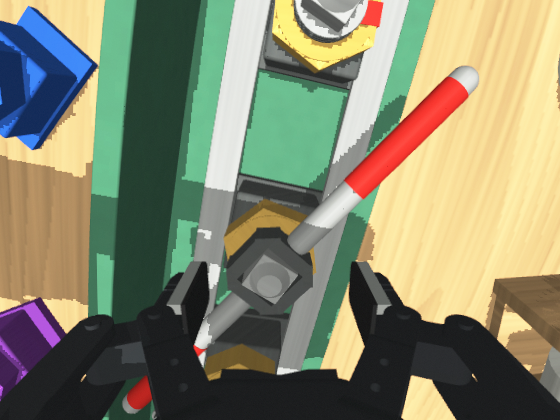

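```bash
P='from h import *
state();plan([.537,.0785,.051],np.radians(100))'; python3 -m handwheel '[{"travel":[0.015,-0.027,0.06],"dr":[0.013,0.006,0]},{"travel":[0,0,0.08],"dr":[0,0,0]},{"travel":[0,0,0.08],"dr":[0,0,0]},{"travel":[0,0,0],"dr":[0,0,0]}]' >/dev/null; python3 -c "$P"
```

```text
t 29.4 p [0.5367 0.0785 0.0521] yaw 99.8 zax [ 0.001  0.    -1.   ] F [-0.8 -0.6 -0.5] T [-0.02  0.01  0.02] op 0.776 q6 -0.25
travel [-0.0005  0.0017  0.0072] dr [ 0.0018  0.     -0.0063] mm [-0.1  0.3  1.1] deg [ 0.1  0.  -0.2]
```

```bash
P='from h import *
state();plan([.537,.0785,.051],np.radians(76))'; python3 -m handwheel '[{"travel":[0,0,0.006],"dr":[0,0,0]},{"travel":[0,0,0],"dr":[0,0,0]},{"travel":[0,0,0],"dr":[0,0,0]},{"travel":[0,0,0],"dr":[0,0,0]},{"travel":[0,0,0],"dr":[0,0,0]},{"travel":[0,0,0],"dr":[0,0,0.15]},{"travel":[0,0,0],"dr":[0,0,0.15]}]' -1 >/dev/null;python3 -c "$P"; python3 -m handwheel '[{"travel":[0,0,0],"dr":[0,0,0.22]},{"travel":[0,0,0],"dr":[0,0,0.22]},{"travel":[0,0,0],"dr":[0,0,0.22]},{"travel":[0,0,0],"dr":[0,0,0.22]},{"travel":[0,0,0],"dr":[0,0,0.22]},{"travel":[0,0,0],"dr":[0,0,0.22]},{"travel":[0,0,0],"dr":[0,0,0.22]},{"travel":[0,0,0],"dr":[0,0,0.22]},{"travel":[0,0,0],"dr":[0,0,0.22]},{"travel":[0,0,0],"dr":[0,0,0.22]}]' >/dev/null; python3 -c "$P"
```

```text
t 30.0 p [0.5364 0.0788 0.0499] yaw 90.5 zax [-0.001  0.    -1.   ] F [-0.8  1.  -0.5] T [ 0.03 -0.11  0.15] op 0.545 q6 -0.08
travel [-0.0018  0.0042 -0.0071] dr [-1.900e-03 -2.000e-04  4.841e-01] mm [-0.3  0.6 -1.1] deg [-0.1 -0.  14.5]
t 30.8 p [0.5374 0.078  0.0496] yaw 21.6 zax [ 0.002 -0.003 -1.   ] F [ 1.3 -0.1 -0.1] T [0.16 0.09 0.55] op 0.547 q6 1.12
travel [-0.0013 -0.004  -0.0091] dr [ 6.9000e-03  1.2000e-03 -1.8131e+00] mm [-0.2 -0.6 -1.4] deg [  0.2   0.  -54.4]
```

```bash
P='from h import *
state();plan([.537,.0785,.051],np.radians(78))'; python3 -m handwheel '[{"travel":[0,0,0],"dr":[0,0,0]},{"travel":[0,0,0],"dr":[0,0,0]},{"travel":[0,0,0],"dr":[0,0,0]},{"travel":[0,0,-0.009],"dr":[0,0,0]},{"travel":[0,0,0],"dr":[0,0,-0.22]},{"travel":[0,0,0],"dr":[0,0,-0.22]},{"travel":[0,0,0],"dr":[0,0,-0.22]},{"travel":[0,0,0],"dr":[0,0,-0.22]},{"travel":[0,0,0],"dr":[0,0,-0.22]},{"travel":[0,0,0],"dr":[0,0,-0.22]},{"travel":[0,0,0],"dr":[0,0,-0.22]},{"travel":[0,0,0],"dr":[0,0,-0.22]},{"travel":[0,0,0],"dr":[0,0,-0.1]},{"travel":[0,-0.012,0],"dr":[0,0,0]}]' 0.55 >/dev/null;  python3 -c "$P"; python3 -m handwheel '[{"travel":[0.002,0,0],"dr":[0.006,0.002,0]},{"travel":[0,0,0],"dr":[0,0,0]},{"travel":[0,0,0],"dr":[0,0,0]},{"travel":[0,0,0],"dr":[0,0,0]},{"travel":[0,0,0],"dr":[0,0,0]},{"travel":[0,0,0],"dr":[0,0,0]}]' -1 >/dev/null;python3 -c "$P"; python3 -m handwheel '[{"travel":[0,0,0],"dr":[0,0,0.22]},{"travel":[0,0,0],"dr":[0,0,0.22]},{"travel":[0,0,0],"dr":[0,0,0.22]},{"travel":[0,0,0],"dr":[0,0,0.22]}]' >/dev/null; python3 -c "$P"
```

```text
t 32.0 p [0.5376 0.0783 0.0537] yaw 81.5 zax [ 0.007 -0.002 -1.   ] F [-0.1 -0.3  0.7] T [-0.08  0.05  0.03] op 0.774 q6 0.08
travel [ 0.001  -0.0043  0.0176] dr [0.0133 0.0019 0.1166] mm [ 0.2 -0.6  2.6] deg [0.4 0.1 3.5]
t 32.5 p [0.5368 0.0788 0.0547] yaw 81.4 zax [ 0.002 -0.001 -1.   ] F [-0.8 -0.2 -0.2] T [0.02 0.14 0.27] op 0.539 q6 0.08
travel [-0.002   0.0014  0.0244] dr [0.0041 0.0007 0.1121] mm [-0.3  0.2  3.7] deg [0.1 0.  3.4]
t 32.8 p [0.5374 0.0786 0.0544] yaw 54.0 zax [ 0.003 -0.001 -1.   ] F [ 1.5 -1.5  0.2] T [ 0.02 -0.    0.36] op 0.543 q6 0.56
travel [-0.0023 -0.0017  0.0229] dr [ 6.400e-03 -3.000e-04 -7.993e-01] mm [-0.3 -0.3  3.4] deg [  0.2  -0.  -24. ]
```

```bash
P='from h import *
state();plan([.537,.0785,.0515],np.radians(77))'; python3 -m handwheel '[{"travel":[0,0,0],"dr":[0,0,0.22]},{"travel":[0,0,0],"dr":[0,0,0.22]},{"travel":[0,0,0],"dr":[0,0,0.22]},{"travel":[0,0,0],"dr":[0,0,0.22]},{"travel":[0,0,0],"dr":[0,0,0.22]}]' >/dev/null; python3 -c "$P"; python3 -m handwheel '[{"travel":[0,0,0],"dr":[0,0,0]},{"travel":[0,0,0],"dr":[0,0,0]},{"travel":[0,0,0],"dr":[0,0,0]},{"travel":[0,0,0.01],"dr":[0,0,0]},{"travel":[0,0,0],"dr":[0,0,-0.22]},{"travel":[0,0,0],"dr":[0,0,-0.22]},{"travel":[0,0,0],"dr":[0,0,-0.22]},{"travel":[0,0,0],"dr":[0,0,-0.22]},{"travel":[0,0,0],"dr":[0,0,-0.22]},{"travel":[0,0,0],"dr":[0,0,-0.22]},{"travel":[0,0,0],"dr":[0,0,-0.22]},{"travel":[0,0,0],"dr":[0,0,-0.22]},{"travel":[0,0,0],"dr":[0,0,-0.1]},{"travel":[0,-0.012,0],"dr":[0,0,0]}]' 0.55 >/dev/null;  python3 -c "$P"
```

```text
t 33.2 p [0.5379 0.0781 0.0541] yaw 19.3 zax [ 0.004 -0.002 -1.   ] F [-0.2 -1.2 -0.6] T [-0.05 -0.02  0.32] op 0.546 q6 1.16
travel [-0.0048 -0.0049  0.0171] dr [ 8.4000e-03 -1.6000e-03 -1.9236e+00] mm [-0.7 -0.7  2.6] deg [  0.3  -0.  -57.7]
t 34.4 p [0.537  0.0787 0.0522] yaw 79.1 zax [ 0.005 -0.001 -1.   ] F [ 0.3  0.7 -0.9] T [-0.    0.   -0.07] op 0.777 q6 0.12
travel [-0.0013  0.0003  0.0046] dr [ 0.0102 -0.0004  0.0698] mm [-0.2  0.   0.7] deg [ 0.3 -0.   2.1]
```

```bash
S='from h import *
state()'; python3 -m handwheel '[{"travel":[-0.001,0,0.004],"dr":[0.008,0,0]},{"travel":[0,0,0],"dr":[0,0,0]},{"travel":[0,0,0],"dr":[0,0,0]},{"travel":[0,0,0],"dr":[0,0,0]},{"travel":[0,0,0],"dr":[0,0,0]},{"travel":[0,0,0],"dr":[0,0,0.15]},{"travel":[0,0,0],"dr":[0,0,0.15]},{"travel":[0,0,0],"dr":[0,0,0.15]}]' -1 >/dev/null;  python3 -c "$S";python3 -m handwheel '[{"travel":[0,0,0],"dr":[0,0,0.15]},{"travel":[0,0,0],"dr":[0,0,0.15]},{"travel":[0,0,0],"dr":[0,0,0.15]}]' >/dev/null;  python3 -c "$S";python3 -m handwheel '[{"travel":[0,0,0],"dr":[0,0,0.15]},{"travel":[0,0,0],"dr":[0,0,0.15]},{"travel":[0,0,0],"dr":[0,0,0.15]}]'>/dev/null;  python3 -c "$S"
```

```text
t 35.0 p [0.5372 0.0785 0.052 ] yaw 65.1 zax [ 0.002 -0.001 -1.   ] F [-0.3 -0.3  0.1] T [-0.03 -0.02  0.33] op 0.542 q6 0.36
t 35.3 p [0.5374 0.0784 0.0519] yaw 50.9 zax [ 0.002 -0.001 -1.   ] F [-0.9 -0.2  0.3] T [-0.05  0.01  0.32] op 0.543 q6 0.61
t 35.5 p [0.5376 0.0783 0.0517] yaw 36.6 zax [ 0.002 -0.002 -1.   ] F [ 0.4 -0.7 -0.2] T [-0.   -0.    0.32] op 0.542 q6 0.86
```

```bash
S='from h import *
state()'; python3 -m handwheel '[{"travel":[0,0,0],"dr":[0,0,0.15]},{"travel":[0,0,0],"dr":[0,0,0.15]}]' >/dev/null;  python3 -c "$S"; python3 -m handwheel '[{"travel":[0,0,0],"dr":[0,0,0.15]},{"travel":[0,0,0],"dr":[0,0,0.1]}]' >/dev/null;  python3 -c "$S"; python3 -m handwheel '[{"travel":[0,0,0],"dr":[0,0,0]},{"travel":[0,0,0],"dr":[0,0,0]},{"travel":[0,0,0],"dr":[0,0,0]},{"travel":[0,0,0],"dr":[0,0,0]},{"travel":[0,0,0],"dr":[0,0,-0.22]},{"travel":[0,0,0],"dr":[0,0,-0.22]},{"travel":[0,0,0],"dr":[0,0,-0.22]},{"travel":[0,0,0],"dr":[0,0,-0.22]},{"travel":[0,0,0],"dr":[0,0,-0.22]},{"travel":[0,0,0],"dr":[0,0,-0.22]},{"travel":[0,0,0],"dr":[0,0,-0.22]},{"travel":[0,0,0],"dr":[0,0,-0.22]},{"travel":[0,0,0],"dr":[0,0,-0.1]},{"travel":[0,-0.012,0],"dr":[0,0,0]}]' 0.55 >/dev/null;  python3 -c "
from h import *
state(); plan([.537,.0785,.0515],np.radians(78))"
```

```text
t 35.7 p [0.5377 0.0781 0.0516] yaw 27.2 zax [ 0.003 -0.002 -1.   ] F [-0.2 -1.   0.6] T [-0.04  0.08  0.26] op 0.545 q6 1.03
t 35.9 p [0.5378 0.078  0.0515] yaw 19.2 zax [ 0.003 -0.003 -1.   ] F [-1.   0.4  0.9] T [-0.03  0.11  0.34] op 0.544 q6 1.16
t 37.0 p [0.5366 0.0784 0.0515] yaw 78.2 zax [ 0.004 -0.002 -1.   ] F [-0.1  0.1 -0.2] T [-0.01 -0.02  0.03] op 0.775 q6 0.13
travel [ 0.0014  0.0025 -0.0001] dr [0.0075 0.0016 0.0072] mm [ 0.2  0.4 -0. ] deg [0.2 0.  0.2]
```

```bash
S='from h import *
state()'; python3 -m handwheel '[{"travel":[0.001,0.002,0],"dr":[0.007,0,0]},{"travel":[0,0,0],"dr":[0,0,0]},{"travel":[0,0,0],"dr":[0,0,0]},{"travel":[0,0,0],"dr":[0,0,0]},{"travel":[0,0,0],"dr":[0,0,0]},{"travel":[0,0,0],"dr":[0,0,0.15]},{"travel":[0,0,0],"dr":[0,0,0.15]},{"travel":[0,0,0],"dr":[0,0,0.15]}]' -1 >/dev/null;  python3 -c "$S";python3 -m handwheel '[{"travel":[0,0,0],"dr":[0,0,0.15]},{"travel":[0,0,0],"dr":[0,0,0.15]}]' >/dev/null;  python3 -c "$S";python3 -m handwheel '[{"travel":[0,0,0],"dr":[0,0,0.15]},{"travel":[0,0,0],"dr":[0,0,0.15]}]'>/dev/null;  python3 -c "$S"
```

```text
t 37.7 p [0.5372 0.0784 0.0521] yaw 64.1 zax [ 0.001 -0.002 -1.   ] F [ 0.1 -0.4  0.4] T [-0.03 -0.02  0.29] op 0.552 q6 0.38
t 37.9 p [0.5373 0.0784 0.052 ] yaw 54.6 zax [ 0.001 -0.002 -1.   ] F [-0.1 -0.7  0.7] T [ 0.01 -0.02  0.32] op 0.548 q6 0.55
t 38.0 p [0.5374 0.0783 0.0519] yaw 45.1 zax [ 0.001 -0.002 -1.   ] F [ 0.4 -1.   0.8] T [-0.    0.03  0.31] op 0.544 q6 0.71
```

```bash
S='from h import *
state()';python3 -m handwheel '[{"travel":[0,0,0],"dr":[0,0,0.15]},{"travel":[0,0,0],"dr":[0,0,0.15]}]' >/dev/null;  python3 -c "$S"; python3 -m handwheel '[{"travel":[0,0,0],"dr":[0,0,0.15]},{"travel":[0,0,0],"dr":[0,0,0.15]}]' >/dev/null;  python3 -c "$S"; python3 -m handwheel '[{"travel":[0,0,0],"dr":[0,0,0.1]}]' >/dev/null;  python3 -c "$S"
```

```text
t 38.2 p [0.5375 0.0781 0.0518] yaw 35.6 zax [ 0.001 -0.003 -1.   ] F [-0.9  0.3  0.2] T [0.03 0.03 0.35] op 0.544 q6 0.88
t 38.4 p [0.5376 0.078  0.0517] yaw 26.1 zax [ 0.001 -0.003 -1.   ] F [-0.  -0.1  0.3] T [-0.04  0.01  0.33] op 0.550 q6 1.04
t 38.5 p [0.5377 0.0779 0.0517] yaw 22.8 zax [ 0.001 -0.003 -1.   ] F [-1.  -0.7 -0. ] T [0.05 0.07 0.3 ] op 0.547 q6 1.10
```

```bash
S='from h import *
state()'; python3 -m handwheel '[{"travel":[0,0,0],"dr":[0,0,0]},{"travel":[0,0,0],"dr":[0,0,0]},{"travel":[0,0,0],"dr":[0,0,0]},{"travel":[0,0,0],"dr":[0,0,0]},{"travel":[0,0,0],"dr":[0,0,-0.22]},{"travel":[0,0,0],"dr":[0,0,-0.22]},{"travel":[0,0,0],"dr":[0,0,-0.22]},{"travel":[0,0,0],"dr":[0,0,-0.22]},{"travel":[0,0,0],"dr":[0,0,-0.22]},{"travel":[0,0,0],"dr":[0,0,-0.22]},{"travel":[0,0,0],"dr":[0,0,-0.22]},{"travel":[0,0,0],"dr":[0,0,-0.22]},{"travel":[0,0,0],"dr":[0,0,-0.15]},{"travel":[0,-0.012,0],"dr":[0,0,0]}]' 0.55 >/dev/null;  python3 -c "
from h import *
state(); plan([.537,.0785,.0515],np.radians(82))"; python3 -m handwheel '[{"travel":[0.001,0.001,0],"dr":[0.007,0,0]},{"travel":[0,0,0],"dr":[0,0,0]},{"travel":[0,0,0],"dr":[0,0,0]},{"travel":[0,0,0],"dr":[0,0,0]},{"travel":[0,0,0],"dr":[0,0,0]},{"travel":[0,0,0],"dr":[0,0,0.15]},{"travel":[0,0,0],"dr":[0,0,0.12]}]' -1 >/dev/null;  python3 -c "$S";python3 -m handwheel '[{"travel":[0,0,0],"dr":[0,0,0.12]},{"travel":[0,0,0],"dr":[0,0,0.12]}]' >/dev/null;  python3 -c "$S"
```

```text
t 39.6 p [0.5368 0.0782 0.0519] yaw 83.4 zax [ 0.003 -0.002 -1.   ] F [0.7 0.6 0.2] T [ 0.05  0.   -0.05] op 0.774 q6 0.04
travel [0.002  0.0014 0.0029] dr [0.0059 0.0036 0.0463] mm [0.3 0.2 0.4] deg [0.2 0.1 1.4]
t 40.2 p [0.5378 0.0783 0.0529] yaw 74.8 zax [ 0.001 -0.003 -1.   ] F [2.5 1.3 1.3] T [ 0.17 -0.13  1.68] op 0.548 q6 0.19
t 40.4 p [0.539  0.0777 0.0534] yaw 67.7 zax [ 0.004 -0.007 -1.   ] F [ 2.6 -1.7 -2.8] T [0.2  0.22 2.71] op 0.546 q6 0.32
```

```bash
python3 -m handwheel '[{"travel":[0,0,0],"dr":[0,0,0]},{"travel":[0,0,0],"dr":[0,0,0]},{"travel":[0,0,0],"dr":[0,0,0]},{"travel":[0,0,0],"dr":[0,0,0.15]},{"travel":[0,0,-0.08],"dr":[0,0,0.15]},{"travel":[0,0,-0.08],"dr":[0,0,0]},{"travel":[0,0,-0.04],"dr":[0,0,0]},{"travel":[0,0,0],"dr":[0,0,0]}]' 0.55 >/dev/null;  python3 -c "
from h import *
state(); plan([.5373,.0787,.0845],np.radians(56.5));  snap('wrist','s2c.png')"
```

```text
t 41.0 p [0.5381 0.0784 0.0841] yaw 58.5 zax [ 0.001 -0.004 -1.   ] F [-0.3 -0.4  0.2] T [ 0.01 -0.04  0.03] op 0.772 q6 0.48
travel [-0.0011 -0.0058 -0.0027] dr [0.0064 0.0049 0.0679] mm [-0.2 -0.9 -0.4] deg [0.2 0.1 2. ]
```

View pics/s2c.png

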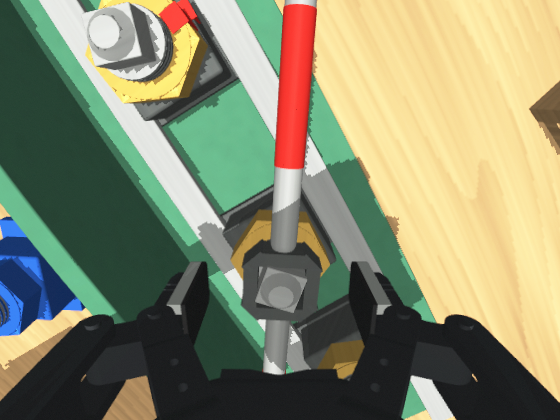

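```bash
python3 -m handwheel '[{"travel":[-0.001,-0.006,-0.003],"dr":[0,0,0.06]},{"travel":[0,0,0],"dr":[0,0,0]},{"travel":[0,0,0],"dr":[0,0,0]},{"travel":[0,0,0],"dr":[0,0,0]},{"travel":[0,0,0],"dr":[0,0,0]},{"travel":[0,0,0],"dr":[0,0,0]},{"travel":[0,0,0],"dr":[0,0,0]}]' -1 >/dev/null;  python3 -c "
from h import *
state()"; python3 -m handwheel '[{"travel":[0,0,-0.02],"dr":[0,0,-0.1]},{"travel":[0,0.003,-0.03],"dr":[0,0,-0.05]},{"travel":[0.003,0.006,-0.05],"dr":[0,0,0]},{"travel":[0,0,-0.06],"dr":[0,0,0]},{"travel":[0,0,-0.1],"dr":[0,0,0]},{"travel":[0,0,-0.1],"dr":[0,0,0]},{"travel":[0,0,-0.05],"dr":[0,0,0]},{"travel":[0,0,0],"dr":[0,0,0]}]' >/dev/null;  python3 -c "
from h import *
state(); plan([.5437,.3135,.14],np.radians(67))"
```

```text
t 41.7 p [0.5384 0.0783 0.0848] yaw 57.1 zax [ 0.004 -0.004 -1.   ] F [-0.5 -0.3  3.7] T [-0.11 -0.02 -0.11] op 0.382 q6 0.50
t 42.4 p [0.5324 0.0787 0.1386] yaw 61.8 zax [-0.014 -0.002 -1.   ] F [ 1.   1.  -3.8] T [ 0.01 -0.1  -0.02] op 0.381 q6 0.42
travel [ 1.4151 -0.6728 -0.0142] dr [-0.022   0.0156 -0.1727] mm [ 212.3 -100.9   -2.1] deg [-0.7  0.5 -5.2]
```

```bash
python3 -m handwheel '[{"travel":[0.2,-0.095,0],"dr":[-0.022,0.015,0]},{"travel":[0.2,-0.095,0],"dr":[0,0,0]},{"travel":[0.2,-0.095,0],"dr":[0,0,0]},{"travel":[0.2,-0.095,0],"dr":[0,0,0]},{"travel":[0.2,-0.095,0],"dr":[0,0,0]},{"travel":[0.2,-0.095,0],"dr":[0,0,0]},{"travel":[0.15,-0.07,0],"dr":[0,0,-0.1]},{"travel":[0,0,0],"dr":[0,0,-0.05]},{"travel":[0,0,0],"dr":[0,0,0]}]' >/dev/null;  python3 -c "
from h import *
state();plan([.5435,.3132,.112],np.radians(67))"
```

```text
t 43.1 p [0.5389 0.3101 0.1294] yaw 66.2 zax [-0.011 -0.004 -1.   ] F [-0.2 -0.4 -3.7] T [-0.01  0.01  0.02] op 0.380 q6 0.75
travel [0.0322 0.0209 0.1156] dr [-0.0164  0.0157 -0.026 ] mm [ 4.8  3.1 17.3] deg [-0.5  0.5 -0.8]
```

```bash
P='from h import *
state();plan([.5435,.3132,.085],np.radians(67))'; python3 -m handwheel '[{"travel":[0.03,0.02,0.06],"dr":[-0.016,0.015,-0.02]},{"travel":[0,0,0.04],"dr":[0,0,0]},{"travel":[0,0,0],"dr":[0,0,0]}]' >/dev/null;  python3 -c "$P"; python3 -m handwheel '[{"travel":[0.003,0.008,0.02],"dr":[-0.005,0.004,0]},{"travel":[0,0,0],"dr":[0,0,0]}]' >/dev/null;  python3 -c "$P"
```

```text
t 43.4 p [0.5415 0.3115 0.1113] yaw 66.7 zax [-0.004 -0.002 -1.   ] F [-0.2  0.5 -3.4] T [-0.04  0.04 -0.01] op 0.380 q6 0.74
travel [0.0162 0.0086 0.1753] dr [-0.006   0.0073 -0.0084] mm [ 2.4  1.3 26.3] deg [-0.2  0.2 -0.3]
t 43.5 p [0.5421 0.3094 0.107 ] yaw 66.6 zax [-0.004 -0.003 -1.   ] F [-0.1  0.3 -4.7] T [-0.01 -0.03  0.02] op 0.381 q6 0.74
travel [ 0.0278 -0.0013  0.1467] dr [-0.0045  0.0077 -0.0143] mm [ 4.2 -0.2 22. ] deg [-0.1  0.2 -0.4]
```

```bash
P='from h import *
state();plan([.5435,.3132,.085],np.radians(67))'; python3 -m handwheel '[{"travel":[0.026,0,0],"dr":[-0.004,0.008,0]},{"travel":[0,0,0],"dr":[0,0,0]}]' >/dev/null;  python3 -c "$P"; python3 -m handwheel '[{"travel":[0.008,0.002,0.02],"dr":[0,0.005,0]},{"travel":[0,0,0],"dr":[0,0,0]}]' >/dev/null;  python3 -c "$P"
```

```text
t 43.7 p [0.5439 0.3118 0.107 ] yaw 66.4 zax [-0.  0. -1.] F [-0.7 -0.3 -4.2] T [ 0.   -0.04  0.04] op 0.382 q6 0.74
travel [ 0.0072 -0.0063  0.1468] dr [-0.001  -0.0001 -0.0192] mm [ 1.1 -0.9 22. ] deg [-0.  -0.  -0.6]
t 43.9 p [0.5454 0.3127 0.1046] yaw 66.4 zax [ 0.002  0.003 -1.   ] F [ 0.1  0.7 -3.1] T [-0.02  0.05  0.04] op 0.382 q6 0.74
travel [-0.0024 -0.0132  0.1307] dr [ 0.001  -0.0072 -0.0208] mm [-0.4 -2.  19.6] deg [ 0.  -0.2 -0.6]
```

```bash
P='from h import *
state();plan([.5435,.3132,.085],np.radians(67))'; python3 -m handwheel '[{"travel":[-0.002,-0.013,0.03],"dr":[0,-0.008,-0.01]},{"travel":[0,-0.004,0.03],"dr":[0,0,0]},{"travel":[0,0,0],"dr":[0,0,0]}]' >/dev/null;  python3 -c "$P"; python3 -m handwheel '[{"travel":[0,0,0.04],"dr":[0,0,0]},{"travel":[0,0,0.02],"dr":[0,0,0]},{"travel":[0,0,0],"dr":[0,0,0]}]' >/dev/null;  python3 -c "$P"
```

```text
t 44.1 p [0.5433 0.3136 0.0955] yaw 66.7 zax [ 0.001 -0.001 -1.   ] F [ 0.5 -0.6 -4.2] T [ 0.02  0.05 -0.  ] op 0.383 q6 0.74
travel [-0.0018  0.0023  0.0698] dr [ 0.0029 -0.0002 -0.0101] mm [-0.3  0.4 10.5] deg [ 0.1 -0.  -0.3]
t 44.4 p [0.5429 0.3138 0.0851] yaw 66.7 zax [ 0.001 -0.001 -1.   ] F [ 0.2 -0.4 -4.1] T [ 0.03 -0.04  0.01] op 0.379 q6 0.74
travel [-0.002   0.0053  0.001 ] dr [ 0.0021  0.0005 -0.0092] mm [-0.3  0.8  0.1] deg [ 0.1  0.  -0.3]
```

```bash
P='from h import *
state();plan([.5430,.3133,.0515],np.radians(62))'; python3 -m handwheel '[{"travel":[0,0,0.004],"dr":[0,0,0.15]},{"travel":[0,0,0],"dr":[0,0,0.15]},{"travel":[0,0,0],"dr":[0,0,0]}]' >/dev/null;  python3 -c "$P"; python3 -m handwheel '[{"travel":[0,0,0],"dr":[0,0,0]},{"travel":[0,0,0],"dr":[0,0,0]},{"travel":[0,0,0],"dr":[0,0,0]},{"travel":[0,0,0],"dr":[0,0,0]},{"travel":[0,0,0],"dr":[0,0,0]},{"travel":[0,0,0],"dr":[0,0,-0.13]},{"travel":[0,0,0],"dr":[0,0,0]}]' 0.55 >/dev/null; python3 -c "$P
snap('wrist','s3b.png')"
```

```text
t 44.6 p [0.5441 0.3142 0.0849] yaw 57.4 zax [ 0.003 -0.    -1.   ] F [-0.2 -1.1 -2. ] T [-0.04  0.22  0.07] op 0.382 q6 0.91
travel [-0.0093 -0.0036  0.2226] dr [ 0.0056 -0.0031 -0.153 ] mm [-1.4 -0.5 33.4] deg [ 0.2 -0.1 -4.6]
t 45.2 p [0.5465 0.3151 0.088 ] yaw 61.9 zax [ 0.009  0.002 -1.   ] F [ 0.9  0.3 -0.1] T [-0.02  0.03 -0.03] op 0.776 q6 0.83
travel [-0.0229 -0.0168  0.2433] dr [ 0.0132 -0.0114 -0.0027] mm [-3.4 -2.5 36.5] deg [ 0.4 -0.3 -0.1]
```

View pics/s3b.png

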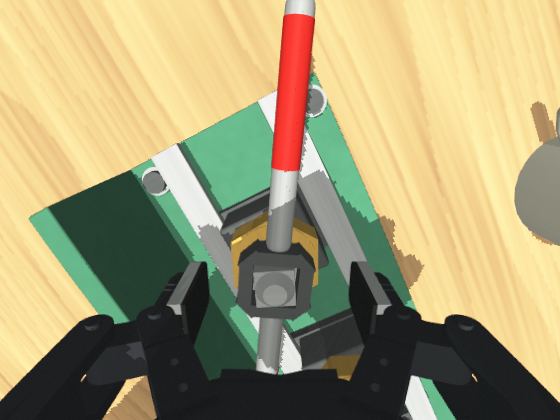

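```bash
P='from h import *
state();plan([.5433,.3133,.0515],np.radians(62))'; python3 -m handwheel '[{"travel":[-0.022,-0.016,0.06],"dr":[0.013,-0.011,0]},{"travel":[0,0,0.08],"dr":[0,0,0]},{"travel":[0,0,0.08],"dr":[0,0,0]},{"travel":[0,0,0],"dr":[0,0,0]}]' >/dev/null; python3 -c "$P"; python3 -m handwheel '[{"travel":[0,0,0],"dr":[0,0,0]},{"travel":[0,0,0],"dr":[0,0,0]},{"travel":[0,0,0],"dr":[0,0,0]},{"travel":[0,0,0],"dr":[0,0,0]},{"travel":[0,0,0],"dr":[0,0,0]},{"travel":[0,0,0],"dr":[0,0,0.15]},{"travel":[0,0,0],"dr":[0,0,0.15]}]' -1 >/dev/null;python3 -c "$P"; python3 -m handwheel '[{"travel":[0,0,0],"dr":[0,0,0.2]},{"travel":[0,0,0],"dr":[0,0,0.2]},{"travel":[0,0,0],"dr":[0,0,0.2]},{"travel":[0,0,0],"dr":[0,0,0.2]},{"travel":[0,0,0],"dr":[0,0,0.2]}]' >/dev/null; python3 -c "$P"
```

```text
t 45.6 p [0.5428 0.3133 0.0524] yaw 61.5 zax [ 0.001  0.001 -1.   ] F [-0.2  0.5 -0.8] T [-0.04  0.06  0.03] op 0.776 q6 0.83
travel [0.0017 0.0025 0.0062] dr [ 0.0006 -0.0015 -0.0175] mm [0.3 0.4 0.9] deg [ 0.  -0.  -0.5]
t 46.1 p [0.5422 0.3125 0.0509] yaw 52.3 zax [-0.002 -0.002 -1.   ] F [ 0.  -1.   0.1] T [-0.02  0.06  0.15] op 0.526 q6 0.99
travel [ 0.0087  0.0022 -0.0042] dr [-0.0008  0.0044 -0.3237] mm [ 1.3  0.3 -0.6] deg [-0.   0.1 -9.7]
t 46.6 p [0.542  0.3128 0.0507] yaw 21.0 zax [-0.001 -0.002 -1.   ] F [-0.5 -0.5 -0.5] T [ 0.01 -0.02  0.33] op 0.526 q6 1.54
travel [ 0.0096  0.0001 -0.0056] dr [ 0.0016  0.0043 -1.3663] mm [ 1.4  0.  -0.8] deg [  0.    0.1 -41. ]
```

```bash
P='from h import *
state();plan([.5430,.3133,.0515],np.radians(78))'; python3 -m handwheel '[{"travel":[0,0,0],"dr":[0,0,0]},{"travel":[0,0,0],"dr":[0,0,0]},{"travel":[0,0,0],"dr":[0,0,0]},{"travel":[0,0,0],"dr":[0,0,0]},{"travel":[0,0,0],"dr":[0,0,-0.22]},{"travel":[0,0,0],"dr":[0,0,-0.22]},{"travel":[0,0,0],"dr":[0,0,-0.22]},{"travel":[0,0,0],"dr":[0,0,-0.22]},{"travel":[0,0,0],"dr":[0,0,-0.22]},{"travel":[0,0,0],"dr":[0,0,-0.22]},{"travel":[0,0,0],"dr":[0,0,-0.22]},{"travel":[0,0,0],"dr":[0,0,-0.22]},{"travel":[0,0,0],"dr":[0,0,-0.1]},{"travel":[0,0,0],"dr":[0,0,0]}]' 0.55 >/dev/null;  python3 -c "$P"
```

```text
t 47.7 p [0.544  0.3134 0.0525] yaw 80.8 zax [ 0.003  0.    -1.   ] F [ 0.1 -0.4  0.4] T [-0.03  0.04  0.03] op 0.778 q6 0.50
travel [-0.0019 -0.0067  0.0067] dr [ 0.0064 -0.0013  0.0939] mm [-0.3 -1.   1. ] deg [ 0.2 -0.   2.8]
```

```bash
P='from h import *
state();plan([.5430,.3133,.0515],np.radians(78))'; python3 -m handwheel '[{"travel":[-0.002,-0.006,0.006],"dr":[0.006,0,0]},{"travel":[0,0,0],"dr":[0,0,0]},{"travel":[0,0,0],"dr":[0,0,0]},{"travel":[0,0,0],"dr":[0,0,0]},{"travel":[0,0,0],"dr":[0,0,0]},{"travel":[0,0,0],"dr":[0,0,0.22]},{"travel":[0,0,0],"dr":[0,0,0.22]},{"travel":[0,0,0],"dr":[0,0,0.22]},{"travel":[0,0,0],"dr":[0,0,0.22]}]' -1 >/dev/null;python3 -c "$P"; python3 -m handwheel '[{"travel":[0,0,0],"dr":[0,0,0.22]},{"travel":[0,0,0],"dr":[0,0,0.22]},{"travel":[0,0,0],"dr":[0,0,0.22]},{"travel":[0,0,0],"dr":[0,0,0.22]},{"travel":[0,0,0],"dr":[0,0,0.18]}]' >/dev/null; python3 -c "$P"; python3 -m handwheel '[{"travel":[0,0,0],"dr":[0,0,0]},{"travel":[0,0,0],"dr":[0,0,0]},{"travel":[0,0,0],"dr":[0,0,0]},{"travel":[0,0,0],"dr":[0,0,0]},{"travel":[0,0,0],"dr":[0,0,-0.22]},{"travel":[0,0,0],"dr":[0,0,-0.22]},{"travel":[0,0,0],"dr":[0,0,-0.22]},{"travel":[0,0,0],"dr":[0,0,-0.22]},{"travel":[0,0,0],"dr":[0,0,-0.22]},{"travel":[0,0,0],"dr":[0,0,-0.22]},{"travel":[0,0,0],"dr":[0,0,-0.22]},{"travel":[0,0,0],"dr":[0,0,-0.22]},{"travel":[0,0,0],"dr":[0,0,-0.1]},{"travel":[0,-0.006,0.003],"dr":[0,0,0]}]' 0.55 >/dev/null;  python3 -c "$P"
```

```text
t 48.5 p [0.5428 0.3133 0.052 ] yaw 53.3 zax [-0.  0. -1.] F [ 0.6 -0.1  0. ] T [-0.02  0.06  0.35] op 0.525 q6 0.97
travel [0.0003 0.001  0.0033] dr [-2.000e-04 -2.000e-04 -8.226e-01] mm [0.1 0.2 0.5] deg [ -0.   -0.  -24.7]
t 48.9 p [0.543  0.3133 0.0517] yaw 19.8 zax [ 0. -0. -1.] F [-0.6  0.1 -0.2] T [0.08 0.08 0.33] op 0.530 q6 1.56
travel [ 0.0002 -0.0001  0.0013] dr [ 1.0000e-03  2.0000e-04 -1.9404e+00] mm [ 0.  -0.   0.2] deg [  0.    0.  -58.2]
t 50.1 p [0.5433 0.3136 0.0515] yaw 79.4 zax [ 0.002  0.001 -1.   ] F [ 0.5 -0.5 -0.5] T [-0.01  0.04 -0.02] op 0.773 q6 0.52
travel [-0.0025 -0.0012 -0.0003] dr [ 0.0038 -0.0028  0.0454] mm [-0.4 -0.2 -0. ] deg [ 0.1 -0.1  1.4]
```

Next stroke, monitored in segments, then the return.

```bash
P='from h import *
state()'; python3 -m handwheel '[{"travel":[-0.002,-0.001,0],"dr":[0.004,-0.003,0]},{"travel":[0,0,0],"dr":[0,0,0]},{"travel":[0,0,0],"dr":[0,0,0]},{"travel":[0,0,0],"dr":[0,0,0]},{"travel":[0,0,0],"dr":[0,0,0]},{"travel":[0,0,0],"dr":[0,0,0.22]},{"travel":[0,0,0],"dr":[0,0,0.22]},{"travel":[0,0,0],"dr":[0,0,0.22]},{"travel":[0,0,0],"dr":[0,0,0.22]}]' -1 >/dev/null;python3 -c "$P"; python3 -m handwheel '[{"travel":[0,0,0],"dr":[0,0,0.15]},{"travel":[0,0,0],"dr":[0,0,0.15]},{"travel":[0,0,0],"dr":[0,0,0.15]}]' >/dev/null; python3 -c "$P";python3 -m handwheel '[{"travel":[0,0,0],"dr":[0,0,0.15]},{"travel":[0,0,0],"dr":[0,0,0.15]},{"travel":[0,0,0],"dr":[0,0,0.15]},{"travel":[0,0,0],"dr":[0,0,0.1]}]' >/dev/null; python3 -c "$P"
```

```text
t 50.8 p [0.5429 0.3133 0.0517] yaw 51.8 zax [ 0.    -0.001 -1.   ] F [ 0.  -0.3  0.6] T [-0.01  0.08  0.36] op 0.527 q6 1.00
t 51.1 p [0.5429 0.3133 0.0516] yaw 37.5 zax [ 0.    -0.001 -1.   ] F [ 0.1 -0.1 -0.1] T [0.01 0.08 0.32] op 0.523 q6 1.25
t 51.4 p [0.543  0.3133 0.0514] yaw 20.0 zax [ 0.    -0.002 -1.   ] F [-0.5 -1.1  0.8] T [0.03 0.02 0.29] op 0.524 q6 1.56
```

```bash
P='from h import *
state()'; python3 -m handwheel '[{"travel":[0,0,0],"dr":[0,0,0]},{"travel":[0,0,0],"dr":[0,0,0]},{"travel":[0,0,0],"dr":[0,0,0]},{"travel":[0,0,0],"dr":[0,0,0]},{"travel":[0,0,0],"dr":[0,0,-0.22]},{"travel":[0,0,0],"dr":[0,0,-0.22]},{"travel":[0,0,0],"dr":[0,0,-0.22]},{"travel":[0,0,0],"dr":[0,0,-0.22]},{"travel":[0,0,0],"dr":[0,0,-0.22]},{"travel":[0,0,0],"dr":[0,0,-0.22]},{"travel":[0,0,0],"dr":[0,0,-0.22]},{"travel":[0,0,0],"dr":[0,0,-0.22]},{"travel":[0,0,0],"dr":[0,0,-0.1]},{"travel":[-0.002,-0.007,0],"dr":[0,0,0]}]' 0.55 >/dev/null;  python3 -c "$P"; python3 -m handwheel '[{"travel":[0,0,0],"dr":[0.004,-0.003,0]},{"travel":[0,0,0],"dr":[0,0,0]},{"travel":[0,0,0],"dr":[0,0,0]},{"travel":[0,0,0],"dr":[0,0,0]},{"travel":[0,0,0],"dr":[0,0,0]},{"travel":[0,0,0],"dr":[0,0,0.15]},{"travel":[0,0,0],"dr":[0,0,0.15]}]' -1 >/dev/null;python3 -c "$P"; python3 -m handwheel '[{"travel":[0,0,0],"dr":[0,0,0.15]},{"travel":[0,0,0],"dr":[0,0,0.15]}]' >/dev/null; python3 -c "$P";python3 -m handwheel '[{"travel":[0,0,0],"dr":[0,0,0.15]},{"travel":[0,0,0],"dr":[0,0,0.15]}]' >/dev/null; python3 -c "$P"
```

```text
t 52.6 p [0.5429 0.3135 0.0516] yaw 79.1 zax [ 0.002 -0.    -1.   ] F [ 0.  -0.5  0.2] T [ 0.03 -0.01  0.  ] op 0.773 q6 0.53
t 53.1 p [0.5429 0.3135 0.0522] yaw 69.6 zax [-0.    -0.002 -1.   ] F [-0.2 -0.3  0.1] T [-0.06  0.04  0.34] op 0.528 q6 0.69
t 53.3 p [0.5429 0.3135 0.0521] yaw 60.2 zax [ 0.    -0.002 -1.   ] F [ 0.2  0.2 -0. ] T [-0.01  0.06  0.32] op 0.531 q6 0.86
t 53.5 p [0.543  0.3134 0.052 ] yaw 50.7 zax [ 0.    -0.002 -1.   ] F [ 0.  -0.4  0.1] T [-0.06  0.07  0.34] op 0.531 q6 1.02
```

```bash
P='from h import *
state()'; python3 -m handwheel '[{"travel":[0,0,0],"dr":[0,0,0.15]},{"travel":[0,0,0],"dr":[0,0,0.15]}]' >/dev/null; python3 -c "$P";python3 -m handwheel '[{"travel":[0,0,0],"dr":[0,0,0.15]},{"travel":[0,0,0],"dr":[0,0,0.15]}]' >/dev/null; python3 -c "$P"; python3 -m handwheel '[{"travel":[0,0,0],"dr":[0,0,0.15]},{"travel":[0,0,0],"dr":[0,0,0.15]}]' >/dev/null; python3 -c "$P"
```

```text
t 53.6 p [0.543  0.3134 0.0519] yaw 41.2 zax [ 0.    -0.003 -1.   ] F [ 0.5 -0.8  0.6] T [-0.04  0.08  0.3 ] op 0.531 q6 1.19
t 53.8 p [0.5431 0.3134 0.0518] yaw 31.7 zax [ 0.    -0.003 -1.   ] F [-0.3 -0.1  1.1] T [0.06 0.   0.32] op 0.528 q6 1.35
t 54.0 p [0.5435 0.3133 0.0519] yaw 22.3 zax [ 0.001 -0.003 -1.   ] F [ 4.3 -0.5 -1.2] T [-0.01 -0.68  1.29] op 0.533 q6 1.52
```

```bash
P='from h import *
state()'; python3 -m handwheel '[{"travel":[0,0,0],"dr":[0,0,0]},{"travel":[0,0,0],"dr":[0,0,0]},{"travel":[0,0,0],"dr":[0,0,0]},{"travel":[0,0,0],"dr":[0,0,0]},{"travel":[0,0,0],"dr":[0,0,-0.22]},{"travel":[0,0,0],"dr":[0,0,-0.22]},{"travel":[0,0,0],"dr":[0,0,-0.22]},{"travel":[0,0,0],"dr":[0,0,-0.22]},{"travel":[0,0,0],"dr":[0,0,-0.22]},{"travel":[0,0,0],"dr":[0,0,-0.22]},{"travel":[0,0,0],"dr":[0,0,-0.22]},{"travel":[0,0,0],"dr":[0,0,-0.22]},{"travel":[0,0,0],"dr":[0,0,-0.1]},{"travel":[-0.002,-0.007,0],"dr":[0,0,0]}]' 0.55 >/dev/null;  python3 -c "$P"; python3 -m handwheel '[{"travel":[0,0,0],"dr":[0.004,-0.003,0]},{"travel":[0,0,0],"dr":[0,0,0]},{"travel":[0,0,0],"dr":[0,0,0]},{"travel":[0,0,0],"dr":[0,0,0]},{"travel":[0,0,0],"dr":[0,0,0]},{"travel":[0,0,0],"dr":[0,0,0.1]}]' -1 >/dev/null;python3 -c "$P"; python3 -m handwheel '[{"travel":[0,0,0],"dr":[0,0,0.1]}]' >/dev/null; python3 -c "$P"; python3 -m handwheel '[{"travel":[0,0,0],"dr":[0,0,0.1]}]' >/dev/null; python3 -c "$P"
```

```text
t 55.1 p [0.5418 0.3137 0.0515] yaw 81.5 zax [-0.001 -0.001 -1.   ] F [-0.6  1.1 -0.2] T [-0.05 -0.01 -0.  ] op 0.777 q6 0.49
t 55.6 p [0.5436 0.3136 0.0529] yaw 78.3 zax [ 0.001 -0.003 -1.   ] F [ 3.3 -0.2 -1.4] T [-0.02 -0.67  1.15] op 0.542 q6 0.54
t 55.7 p [0.5442 0.3137 0.0531] yaw 75.3 zax [ 0.003 -0.003 -1.   ] F [1.7 0.3 0.7] T [ 0.08 -0.22  1.63] op 0.543 q6 0.60
t 55.8 p [0.5446 0.3136 0.0534] yaw 72.3 zax [ 0.004 -0.004 -1.   ] F [ 1.4 -1.9  1.5] T [-0.01  0.13  2.08] op 0.545 q6 0.65
```

```bash
python3 -m handwheel '[{"travel":[0,0,0],"dr":[0,0,0]},{"travel":[0,0,0],"dr":[0,0,0]},{"travel":[0,0,0],"dr":[0,0,0]},{"travel":[0,0,0],"dr":[0,0,0.2]},{"travel":[0,0,-0.08],"dr":[0,0,0.2]},{"travel":[0,0,-0.08],"dr":[0,0,0.1]},{"travel":[0,0,-0.04],"dr":[0,0,0]},{"travel":[0,0,0],"dr":[0,0,0]}]' 0.55 >/dev/null;  python3 -c "
from h import *
state(); plan([.5437,.3135,.0845],np.radians(56.5))"; python3 -m handwheel '[{"travel":[0,0,0],"dr":[0,0,0]},{"travel":[0,0,0],"dr":[0,0,0]},{"travel":[0,0,0],"dr":[0,0,0]},{"travel":[0,0,0],"dr":[0,0,0]},{"travel":[0,0,0],"dr":[0,0,0]},{"travel":[0,0,0],"dr":[0,0,0]},{"travel":[0,0,0],"dr":[0,0,0]}]' -1 >/dev/null;  python3 -c "
from h import *
state()"
```

```text
t 56.5 p [0.5421 0.3137 0.0823] yaw 56.7 zax [-0.002 -0.004 -1.   ] F [ 1.1  0.5 -0.5] T [ 0.   -0.    0.02] op 0.779 q6 0.92
travel [ 0.0046  0.0096 -0.0148] dr [0.0008 0.0081 0.0074] mm [ 0.7  1.4 -2.2] deg [0.  0.2 0.2]
t 57.1 p [0.5433 0.3135 0.0826] yaw 57.0 zax [ 0.    -0.003 -1.   ] F [-0.2  0.2  3.4] T [-0.16  0.04 -0.07] op 0.385 q6 0.91
```

```bash
python3 -m handwheel '[{"travel":[0,0,-0.02],"dr":[0,0,-0.1]},{"travel":[0,0.003,-0.03],"dr":[0,0,-0.05]},{"travel":[0.003,0.006,-0.05],"dr":[0,0,0]},{"travel":[0,0,-0.06],"dr":[0,0,0]},{"travel":[0,0,-0.15],"dr":[0,0,0]},{"travel":[0,0,-0.15],"dr":[0,0,0]},{"travel":[0,0,-0.1],"dr":[0,0,0]},{"travel":[0,0,0],"dr":[0,0,0]}]' >/dev/null;  python3 -c "
from h import *
state()
c=viewer.get_calibration('top')
# tray outer corners in top0 at z=.02
P=onz(c,[(366,156),(440,153),(459,299),(380,305)],.02); print(P.round(3).tolist(), P.mean(0)); e=np.roll(P,-1,0)-P; print(np.linalg.norm(e,axis=1).round(3),np.degrees(np.arctan2(e[:,1],e[:,0])).round(1))
plan([P[:,0].mean(),P[:,1].mean(),.16],np.radians(4))"
```

```text
t 57.7 p [0.5371 0.3119 0.1534] yaw 61.8 zax [-0.021 -0.008 -1.   ] F [ 1.   0.7 -3.7] T [ 0.05 -0.04  0.03] op 0.386 q6 0.83
[[0.677, -0.242, 0.02], [0.672, -0.41, 0.02], [0.349, -0.402, 0.02], [0.352, -0.233, 0.02]] [ 0.51255913 -0.3218289   0.02      ]
[0.168 0.322 0.169 0.325] [-91.7 178.7  89.   -1.6]
travel [-3.8006  1.8535 -0.0067] dr [-0.009   0.0435  1.9258] mm [-570.1  278.    -1. ] deg [-0.3  1.3 57.8]
```

```bash
python3 -m handwheel '[{"travel":[0,0,-0.1],"dr":[-0.01,0.043,0]},{"travel":[0,0,-0.1],"dr":[0,0,0]},{"travel":[-0.2,0.1,0],"dr":[0,0,0]},{"travel":[-0.23,0.11,0],"dr":[0,0,0]},{"travel":[-0.23,0.11,0],"dr":[0,0,0]},{"travel":[-0.23,0.11,0],"dr":[0,0,0]},{"travel":[-0.23,0.11,0],"dr":[0,0,0]},{"travel":[-0.23,0.11,0],"dr":[0,0,0]},{"travel":[-0.23,0.11,0],"dr":[0,0,0]},{"travel":[-0.15,0.08,0],"dr":[0,0,0]},{"travel":[0,0,0],"dr":[0,0,0]}]' >/dev/null;  python3 -c "
from h import *
state()
plan([.512,-.322,.18],np.radians(0))"
```

```text
t 58.6 p [0.5135 0.0147 0.1617] yaw 62.3 zax [-0.031  0.009 -0.999] F [ 0.8  0.1 -3.4] T [-0.01 -0.04 -0.01] op 0.387 q6 0.28
travel [-1.9934  1.0301 -0.1422] dr [-0.0484  0.0445  2.0767] mm [-299.   154.5  -21.3] deg [-1.5  1.3 62.3]
```

```bash
python3 -m handwheel '[{"travel":[0,0,-0.1],"dr":[-0.05,0.04,0]},{"travel":[-0.2,0.1,-0.03],"dr":[0,0,0]},{"travel":[-0.23,0.12,-0.01],"dr":[0,0,0]},{"travel":[-0.23,0.12,-0.01],"dr":[0,0,0]},{"travel":[-0.23,0.12,-0.01],"dr":[0,0,0]},{"travel":[-0.23,0.12,-0.01],"dr":[0,0,0]},{"travel":[-0.23,0.12,-0.01],"dr":[0,0,0]},{"travel":[-0.23,0.12,-0.01],"dr":[0,0,0]},{"travel":[-0.2,0.1,0],"dr":[0,0,0]},{"travel":[0,0,0],"dr":[0,0,0]}]' >/dev/null;  python3 -c "
from h import *
state()
plan([.512,-.322,.12],np.radians(0))"
```

```text
t 59.5 p [ 0.5028 -0.2913  0.1663] yaw 62.5 zax [-0.018  0.03  -0.999] F [-0.6 -0.1 -3.1] T [-0.02  0.03  0.01] op 0.382 q6 -0.26
travel [-0.1586  0.1579  0.3011] dr [-6.9700e-02  7.0000e-04  2.0823e+00] mm [-23.8  23.7  45.2] deg [-2.1  0.  62.5]
```

```bash
python3 -m handwheel '[{"travel":[-0.15,0.15,0],"dr":[-0.07,0,0]},{"travel":[0,0,0],"dr":[0,0,0.22]},{"travel":[0,0,0],"dr":[0,0,0.22]},{"travel":[0,0,0],"dr":[0,0,0.22]},{"travel":[0,0,0],"dr":[0,0,0.22]},{"travel":[0,0,0],"dr":[0,0,0.22]},{"travel":[0,0,0],"dr":[0,0,0.22]},{"travel":[0,0,0],"dr":[0,0,0.22]},{"travel":[0,0,0],"dr":[0,0,0.22]},{"travel":[0,0,0],"dr":[0,0,0.18]},{"travel":[0,0,0],"dr":[0,0,0]}]' >/dev/null;  python3 -c "
from h import *
state()
plan([.512,-.322,.06],np.radians(0))"
```

```text
t 60.4 p [ 0.5063 -0.3106  0.1417] yaw 1.3 zax [-0.008  0.039 -0.999] F [-0.9  0.4 -3.4] T [-0.03 -0.05  0.02] op 0.380 q6 0.78
travel [0.04   0.0978 0.5407] dr [-0.0739  0.0142  0.0418] mm [ 6.  14.7 81.1] deg [-2.2  0.4  1.3]
```

```bash
python3 -m handwheel '[{"travel":[0.04,0.09,0.1],"dr":[-0.074,0.014,0.04]},{"travel":[0,0,0.2],"dr":[0,0,0]},{"travel":[0,0,0.2],"dr":[0,0,0]},{"travel":[0,0,0],"dr":[0,0,0]}]' >/dev/null;  python3 -c "
from h import *
state()
plan([.512,-.322,.007],np.radians(0))"
```

```text
t 60.7 p [ 0.5132 -0.3204  0.0613] yaw 0.8 zax [-0.  0. -1.] F [-2.   1.6 -3.7] T [ 0.13  0.11 -0.09] op 0.385 q6 0.80
travel [-0.008   0.0104  0.3622] dr [-0.0001  0.0008  0.0264] mm [-1.2  1.6 54.3] deg [-0.   0.   0.8]
```

```bash
P='from h import *
state()
plan([.512,-.322,.007],np.radians(0))'; python3 -m handwheel '[{"travel":[-0.008,0.01,0.12],"dr":[0,0,0]},{"travel":[0,0,0.1],"dr":[0,0,0]},{"travel":[0,0,0.05],"dr":[0,0,0]},{"travel":[0,0,0],"dr":[0,0,0]}]' >/dev/null;  python3 -c "$P"; python3 -m handwheel '[{"travel":[0,0,0.04],"dr":[0.01,0,0]},{"travel":[0,0,0],"dr":[0,0,0]}]' >/dev/null;  python3 -c "$P"
```

```text
t 61.1 p [ 0.5114 -0.3186  0.018 ] yaw 1.4 zax [-0.005  0.005 -1.   ] F [ 0.1  0.7 -3.9] T [0.   0.07 0.01] op 0.386 q6 0.79
travel [0.0039 0.0233 0.073 ] dr [-0.0094  0.0086  0.0466] mm [ 0.6  3.5 11. ] deg [-0.3  0.3  1.4]
t 61.2 p [ 0.512  -0.3184  0.0128] yaw 1.5 zax [-0.004  0.01  -1.   ] F [-0.5  0.4 -3.5] T [ 0.   -0.03  0.01] op 0.386 q6 0.79
travel [-0.0003  0.0247  0.0383] dr [-0.02    0.0078  0.0509] mm [-0.   3.7  5.7] deg [-0.6  0.2  1.5]
```

```bash
P='from h import *
state()'; python3 -m handwheel '[{"travel":[0,0,0.03],"dr":[-0.02,0.008,0]},{"travel":[0,0,0.008],"dr":[0,0,0]},{"travel":[0,0,0],"dr":[0,0,0]}]' >/dev/null;  python3 -c "$P"; python3 -m handwheel '[{"travel":[0,0,0.008],"dr":[0,0,0]},{"travel":[0,0,0],"dr":[0,0,0]}]' >/dev/null;  python3 -c "$P"
```

```text
t 61.5 p [ 0.5137 -0.3197  0.0093] yaw 1.6 zax [ 0.004 -0.004 -1.   ] F [ 0.6 -0.2 -3.6] T [0.04 0.01 0.02] op 0.382 q6 0.79
t 61.6 p [ 0.5141 -0.3201  0.009 ] yaw 1.6 zax [ 0.005 -0.005 -1.   ] F [-0.9  0.  -4.4] T [0.03 0.1  0.02] op 0.379 q6 0.79
```

```bash
P='from h import *
state()'; python3 -m handwheel '[{"travel":[0,0,0.016],"dr":[0,0,0]},{"travel":[0,0,0],"dr":[0,0,0]}]' >/dev/null;  python3 -c "$P"; python3 -m handwheel '[{"travel":[0,0,0],"dr":[0,0,0]},{"travel":[0,0,0],"dr":[0,0,0]},{"travel":[0,0,0],"dr":[0,0,0]},{"travel":[0,0,0],"dr":[0,0,0]},{"travel":[0,0,-0.1],"dr":[0,0,0]},{"travel":[0,0,-0.2],"dr":[0,0,0]},{"travel":[0,0,-0.25],"dr":[0,0,0]},{"travel":[0,0,-0.25],"dr":[0,0,0]},{"travel":[0,0,-0.25],"dr":[0,0,0]},{"travel":[0,0,-0.25],"dr":[0,0,0]},{"travel":[0,0,-0.1],"dr":[0,0,0]},{"travel":[0,0,0],"dr":[0,0,0]}]' 0.6 >/dev/null;  python3 -c "
from key import *
state(); key('wrist'); snap('wrist','fin.png'); key('scene')"
```

```text
t 61.8 p [ 0.5146 -0.3205  0.0071] yaw 1.6 zax [ 0.006 -0.006 -1.   ] F [-0.1  0.5 -3.9] T [ 0.03  0.03 -0.07] op 0.381 q6 0.79
t 62.8 p [ 0.5133 -0.3197  0.2286] yaw 1.6 zax [ 0.008 -0.007 -1.   ] F [ 0.4 -0.4  0.8] T [-0.04  0.02  0.  ] op 0.800 q6 0.79
wrist key [ 0.5153 -0.3213  0.013 ] arm 0.5 sleeve sep 171.4mm [np.int32(692), np.int32(468)] [(np.float64(280.0), np.float64(97.0)), (np.float64(277.0), np.float64(249.0))]
scene key [ 0.5143 -0.32    0.013 ] arm 0.5 sleeve sep 170.1mm [np.int32(178), np.int32(149)] [(np.float64(187.0), np.float64(331.0)), (np.float64(133.0), np.float64(278.0))]
```

View pics/fin.png

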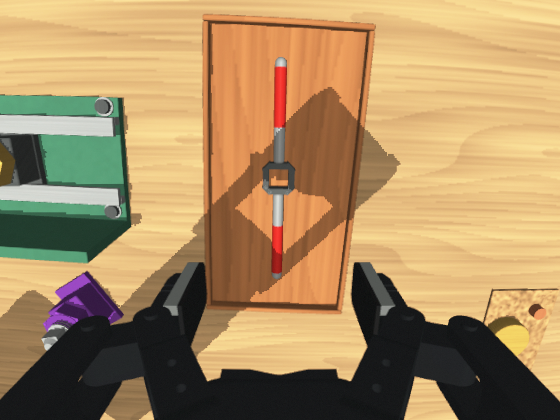

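```bash
python3 -c "
from bench import ctrl
print(ctrl.hand_in())"
```

```text
the job is handed in; nothing more can be done
None
```

All three backed-off jam nuts are run down hard home, the key lies flat in its tray, and the job is handed in at about 63 s of the 210 s allowed. The red-marked stop, the look-alikes and the bystanders were not touched.

- **Nuts:** each ran at a steady 0.3 N m or so, then met a hard stop. Turning on showed reaction torques of 2.4, 2.7 and 2.1 N m. On the first and third stops I gripped the nut again at another angle and met the same stop; on the second, the stop itself came on a fresh grip.
- **Key:** the last wrist and scene views agree. The key is flat, with its hub about 2 to 3 mm from the tray's middle both ways and nothing touching it.
- **Screw angles:** I did not measure these again at the end. From the arm's rest position and the play in the key, they are about 0.37 to 0.45 rad. A rough reading of a picture suggested up to 0.49, which is still below the 0.6 limit.
- **Top camera:** its later reading of the key was discarded because the gripper partly covered one sleeve. The other views were consistent.

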